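# Stack strips crosswise and press them flat with C-shaped weights

### The job

Set the four wooden strips to dry flat in the middle of the white board: lay two side by side, about 85 mm between their middles, and the other two across them in the same way so that the stack looks square. Then stand the press plate on the middle of the stack, post upright, and slide every blue C-shaped weight there is sideways through its gap onto the post under the knob, so that they lie flat one on another on the plate. Leave the other tools where they are, and put right anything that gets knocked off its place.

Things in the scene. Friction and masses are not known exactly. Their poses are not given: they have to be found in the camera images.
- drying_board: fixed square white board with wooden edges, 180 x 180 mm, 16 mm thick, on the bench. Origin: centre of its underside (its top is at z = 16 mm); x and y along its edges, z up
- strip_1: wooden strip lying flat, light brown, 38 x 130 x 12 mm, about 60 g, all four alike. Origin: centre of its underside; y along its 130 mm length, x across its 38 mm width, z up
- strip_2: wooden strip lying flat, light brown, 38 x 130 x 12 mm, about 60 g, all four alike. Origin: centre of its underside; y along its 130 mm length, x across its 38 mm width, z up
- strip_3: wooden strip lying flat, light brown, 38 x 130 x 12 mm, about 60 g, all four alike. Origin: centre of its underside; y along its 130 mm length, x across its 38 mm width, z up
- strip_4: wooden strip lying flat, light brown, 38 x 130 x 12 mm, about 60 g, all four alike. Origin: centre of its underside; y along its 130 mm length, x across its 38 mm width, z up
- press_plate: loose press plate: plywood 100 x 100 x 15 mm with an upright steel post, 12 mm diameter, in its middle, free from 15 to 90 mm above the underside; on the post a round black knob, 34 mm diameter, from 90 to 112 mm; 0.35 kg, lifted by the knob. Origin: centre of its underside; z up along the post
- post_foot (a point): point on the axis of the press plate's post, on the plate's upper face (15 mm above its underside); axes as the plate's
- knob_center (a point): centre of the black knob, 101 mm above the plate's underside; axes as the plate's
- weight_1: blue C-shaped weight, flat, 120 x 56 x 16 mm, about 120 g, nearly all in the ring (balance point 11 mm behind its centre); may be absent. At +x an eight-sided open ring, 56 mm across, 28 mm inside, mouth to +x: gap 20 mm at its narrowest, flaring outward; at -x a straight tail, 26 mm wide, to x = -66 mm, with black grip. It cannot pass over the knob, only sideways onto the post. Origin: on its underside, 66 mm from the tail end; x along it, z up
- eye_1 (a point): centre of the open ring of weight_1, in the plane of its underside, at x = +34 mm of the weight; axes as the weight's
- tail_1 (a point): middle of the grip on the tail of weight_1, at x = -46 mm, half way up its 16 mm thickness; axes as the weight's; grasp it across y (26 mm)
- weight_2: blue C-shaped weight, flat, 120 x 56 x 16 mm, about 120 g, nearly all in the ring (balance point 11 mm behind its centre); may be absent. At +x an eight-sided open ring, 56 mm across, 28 mm inside, mouth to +x: gap 20 mm at its narrowest, flaring outward; at -x a straight tail, 26 mm wide, to x = -66 mm, with black grip. It cannot pass over the knob, only sideways onto the post. Origin: on its underside, 66 mm from the tail end; x along it, z up
- eye_2 (a point): centre of the open ring of weight_2, in the plane of its underside, at x = +34 mm of the weight; axes as the weight's
- tail_2 (a point): middle of the grip on the tail of weight_2, at x = -46 mm, half way up its 16 mm thickness; axes as the weight's; grasp it across y (26 mm)
- weight_3: blue C-shaped weight, flat, 120 x 56 x 16 mm, about 120 g, nearly all in the ring (balance point 11 mm behind its centre); may be absent. At +x an eight-sided open ring, 56 mm across, 28 mm inside, mouth to +x: gap 20 mm at its narrowest, flaring outward; at -x a straight tail, 26 mm wide, to x = -66 mm, with black grip. It cannot pass over the knob, only sideways onto the post. Origin: on its underside, 66 mm from the tail end; x along it, z up
- eye_3 (a point): centre of the open ring of weight_3, in the plane of its underside, at x = +34 mm of the weight; axes as the weight's
- tail_3 (a point): middle of the grip on the tail of weight_3, at x = -46 mm, half way up its 16 mm thickness; axes as the weight's; grasp it across y (26 mm)
- tape_measure: grey and yellow tape measure, 36 x 76 x 70 mm, bystander. Origin: centre of its underside
- screw_tin: round pale tin of screws, 67 mm diameter, 62 mm high, bystander. Origin: centre of its underside
- moisture_meter: black hand-held meter, 125 x 62 x 22 mm, bystander. Origin: centre of its underside

How it is judged:
By the outcome, as a careful person would: the job done as asked, in the order asked, and still so for the second after the job is handed in, with the robot touching nothing.
Of weight_1, weight_2, weight_3 only 2 to 3 are there at a start; the rules pass over those that are not, and their reading is None.
At some moment in a run one of weight_1, weight_2, weight_3 may be knocked a few centimetres aside while the robot is not near it.
It also fails if it takes over 200 s, if anything falls off the work surface, if the arm or the gripper's body presses on something with over 40 N, if the wrist force passes 120 N, or if a joint passes its speed limit or range.

### The arm

A 6-joint arm with a two-finger parallel gripper is mounted at the origin on a cart in front of the work surface, level with it; the furniture and walls round the work are solid. World frame = base frame: x ahead of the robot, y to its left, z up, the work surface at z = 0. Lengths are in mm, angles in rad, forces in N, time in s.
With the tool pointing down it reaches from about 425 to 925 mm from the base axis. Payload 12.5 kg.
Tool frame: the origin (TCP) lies midway between the tips of the shut fingers; the grasp point (between the pads) lies 19 mm behind it; z points along the fingers, y is the line along which they close (so a half turn about z gives the same grasp; the last joint's range is limited). The gripper opens to 85 mm and grips with 20 to 120 N. Pads are 22 mm wide; open, the fingers measure 114 mm over their backs; the gripper's body (76 mm by 85 mm) begins 54 mm behind the grasp point. The pads swing forward as they close: fully open they stand 13 mm farther back than shut.
Start: joints at [1.142, 0.491, 1.559, -0, 1.092, -0.106], TCP at [198.247, 592.742, 231.327] pointing down, gripper open.
Joint ranges: [-3.1, 3.1], [-0.84, 2.19], [0.05, 2.79], [-1.13, 4.28], [0.06, 2.93], [-2.69, 2.69]. Speed limits (rad/s): [2.22, 2.22, 2.79, 3.14, 3.14, 3.14].

### API

Orientations are given as a rotation vector (axis times angle).
In Python, from station import state, get_image, camera_model, sign_off, look_for, mark_of gives the robot as it stands.
- The arm moves only by the tool step_arm, never from a script. Its argument "moves" is a list of rows, each an object with "slide": the shift along the tool's x, y, z in m, a list of three; "twist": the turn, a rotation vector about the tool's x, y, z in rad, a list of three. A call has 1 to 20 rows; each row shifts and turns the commanded pose from where the row before left it, along the tool's axes as they then stand; what a row does not reach is not made up. A row lasts 1/8 s, in which the tool goes at most 62.5 mm and 10.7 degrees, less where a joint would pass 70% of its speed; a pose out of reach is approached as far as the arm can. A call is refused whole if a number of a shift passes 0.0625 or a number of a turn 0.188, either way. A call with a gripper value outside its range is refused whole. "fingers" is the finger opening in m, from 0 to 0.0854, set as the call begins (left out, the last holds). The fingers move at their own pace and stop on an object; the grip force is fixed at half the most. Time passes only in rows, so rows that do not move let the fingers close. It gives the time, the measured TCP pose, the force, the opening and the grip force at its end, in the units of the state.
- state(): the state, without advancing time (a new reading comes with each control period).
- get_image(name): name is "scene" or "side" or "wrist"; returns (picture, depth): 384x512x3 uint8, red, green, blue; 384x512 float32, mm along the optical axis (not along the pixel's ray), 0 where there is no reading.
- camera_model(name): a dict with "fx", "fy", "cx", "cy" (pixels), "T" (4x4, takes a point from camera to world coordinates); the wrist camera has in their place "T_tool_cam" (4x4, takes a point from camera to tool coordinates, whose origin is the TCP and whose axes are the flange's). Camera axes: x right, y down, z forward; pixel columns grow to the right and rows downward; lengths in mm; the calibration is good to about 2 mm. The wrist camera is an equidistant fisheye: a pixel r from the principal point sees the ray r / f radians off the axis. A picture is of the moment at which its call begins: read the wrist's pose just before it. camera_model takes no time and is no camera call.
- sign_off(): hands the job in; it is judged then, once.
Trained networks look in the newest picture that a camera, given by its name, has taken for a name from the list of things; names that differ only in an ending like _2 or _b are one class to them, and where a whole thing is asked for, a point or a joint stands for the part that bears it (a point fixed in the world has none). Each returns a list of dicts, best first, with "conf" (0 to 1); they miss things now and then, are a little off and sometimes report something else, mostly with a low value. They report only what shows in the picture. A call takes as long as a camera call.
- look_for(camera, name): "at" ([column, row] in pixels, amid what is visible of it).
- mark_of(camera, name): "at" ([column, row] in pixels: a listed point, or the origin of a listed thing).
The state is a dict: "time_s": time; "joint_pos": joint angles; "joint_velocities": joint speeds; "effort": joint torques, N m; "tool_pos": TCP position; "orientation": TCP orientation; "force": force on the tool from outside, world axes, zero at the start; "moment": the same for the moment, N m; "gripper_width": finger opening in mm; "grip_force": force on a finger pad.
Only numpy, scipy, OpenCV 4.12 (cv2) and the standard library are available. Lean on these libraries where they do the work, as an engineer would, in place of code of your own. Each camera call takes 0.05 s, during which the arm holds its last target. There are 200 camera calls.

## Working session

There is one attempt and no reset: what is moved stays moved. The work goes in short steps, Python scripts to look and compute and a tool call to move; the robot and the scene stay as the last step left them, time stands still between calls to the robot, and variables do not carry over. Pictures are saved under pics/ and viewed, at most 14 in all, crops included, and the job is handed in when it is done.

Besides the shell and the picture viewer there is one more tool, called after "Call:" by a JSON object that holds its "name" and its "arguments", one argument or row to a line. step_arm: Moves the arm, as the interface text tells. Its arguments: {"type":"object","properties":{"moves":{"type":"array","items":{"type":"object","properties":{"slide":{"type":"array","items":{"type":"number"}},"twist":{"type":"array","items":{"type":"number"}}}}},"fingers":{"type":"number"}},"required":["moves"]}

```bash
mkdir -p pics; ls; python3 - <<'E'
from station import *
import cv2,numpy as np
print(state())
for n in ["scene","side","wrist"]:
    p,d=get_image(n); cv2.imwrite(f"pics/{n}0.png",p[:,:,::-1]); np.save(f"pics/{n}0.npy",d)
    print(n,camera_model(n))
E
```

```text
pics
{'time_s': 0.0, 'joint_pos': array([ 1.14234987e+00,  4.91589391e-01,  1.55947867e+00, -9.64775473e-06,
        1.09168911e+00, -1.05588392e-01]), 'joint_velocities': array([-0.00038261,  0.00011496,  0.00227726, -0.00104787, -0.00190347,
        0.00124326]), 'effort': array([-2.57324034e-03, -6.18429565e+01, -2.61595917e+01, -1.16861834e-04,
        4.02966063e-03, -4.22006724e-05]), 'tool_pos': array([198.17394329, 592.5007087 , 230.69914087]), 'orientation': array([-5.04889449e-01, -3.10045308e+00,  1.76777204e-03]), 'force': array([0.41725254, 0.05445693, 0.46092015]), 'moment': array([-0.01743381,  0.02451739,  0.00700623]), 'grip_force': 0.0, 'gripper_width': 85.36589692370353}
scene {'fx': 416.9397587018108, 'fy': 416.9397587018108, 'cx': 245.78981963069901, 'cy': 194.1825238147498, 'T': array([[-8.78645310e-01, -3.13038062e-01,  3.60540693e-01,
        -1.04109522e+02],
       [-4.77381301e-01,  5.60974517e-01, -6.76324393e-01,
         1.21211782e+03],
       [ 9.46113637e-03, -7.66364641e-01, -6.42336145e-01,
         1.21424029e+03],
       [ 0.00000000e+00,  0.00000
[... 271 characters left out ...]
e-01, -4.03091785e-01,  7.26237485e-01,
        -1.10887961e+03],
       [ 2.16432806e-02, -8.81093064e-01, -4.72447438e-01,
         8.49051796e+02],
       [ 0.00000000e+00,  0.00000000e+00,  0.00000000e+00,
         1.00000000e+00]])}
wrist {'fx': 297.3186396354542, 'fy': 297.3186396354542, 'cx': 258.296658846613, 'cy': 189.28408823499274, 'T_tool_cam': array([[ 3.63881931e-04, -9.61491512e-01, -2.74834385e-01,
         6.89812949e+01],
       [ 9.99999902e-01,  2.80516880e-04,  3.42632879e-04,
         4.03577076e-02],
       [-2.52342921e-04, -2.74834483e-01,  9.61491520e-01,
        -1.41610714e+02],
       [ 0.00000000e+00,  0.00000000e+00,  0.00000000e+00,
         1.00000000e+00]])}
```

View pics/scene0.png

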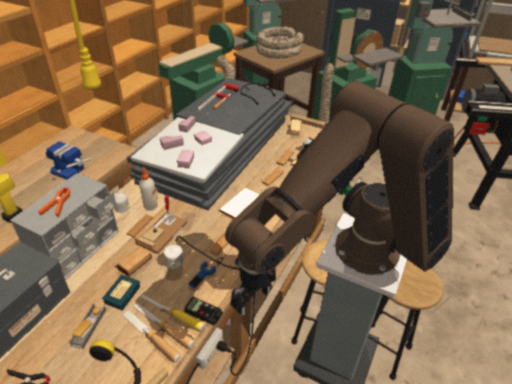

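View pics/side0.png

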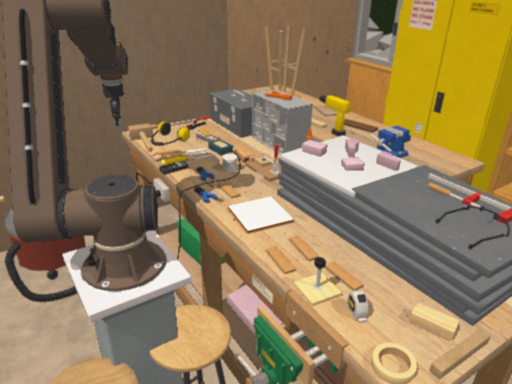

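Side view: board at about (262,213), strips near (303,247), (280,258), (345,276) and perhaps (229,188). The plate and knob are at (318,285), and blue weights at about (207,173) and (207,190).

```bash
cat > h.py <<'E'
from station import *
import cv2,numpy as np
from scipy.spatial.transform import Rotation as R
def pose(s=None):
    s=s or state(); T=np.eye(4); T[:3,:3]=R.from_rotvec(s["orientation"]).as_matrix(); T[:3,3]=s["tool_pos"]; return T
def cam(n,Tt=None):
    m=camera_model(n)
    return m,(m["T"] if n!="wrist" else Tt@m["T_tool_cam"])
def ray(n,m,uv):
    x=(np.asarray(uv,float)-[m["cx"],m["cy"]])/[m["fx"],m["fy"]]
    if n!="wrist": return np.r_[x,1]
    r=np.hypot(*x)+1e-12; return np.r_[x*np.sin(r)/r,np.cos(r)]
def bydepth(n,uv,d,Tt=None):   # median 3x3 depth
    m,T=cam(n,Tt); u,v=np.round(uv).astype(int); z=np.median(d[v-1:v+2,u-1:u+2]); q=ray(n,m,uv)
    return (T@np.r_[q*z/q[2],1])[:3]
def atz(n,uv,z,Tt=None):
    m,T=cam(n,Tt); q=T[:3,:3]@ray(n,m,uv); c=T[:3,3]; return c+q*(z-c[2])/q[2]
def project(n,p,Tt=None):
    m,T=cam(n,Tt); c=np.linalg.inv(T)@np.r_[p,1]; 
    if n!="wrist": x=c[:2]/c[2]
    else:
        h=np.hypot(*c[:2]); x=c[:2]/(h+1e-12)*np.arctan2(h,c[2])
    return x*[m["fx"],m["fy"]]+[m["cx"],m["cy"]]
E
python3 - <<'E'
from h import *
d={n:np.load(f"pics/{n}0.npy") for n in ["scene","side","wrist"]}
Tt=pose()
np.set_printoptions(precision=0,suppress=True)
for t in ["drying_board","strip_1","press_plate","weight_1","tape_measure","screw_tin","moisture_meter"]:
    for n in d:
        for r in look_for(n,t):
            if r["conf"]>.25: print(t,n,round(r["conf"],2),np.array(r["at"]),bydepth(n,r["at"],d[n],Tt))
print(state()["time_s"])
E
```

```text
drying_board scene 0.84 [239. 203.] [568.  17.  15.]
drying_board scene 0.26 [202. 313.] [399. 567.  21.]
drying_board side 0.71 [261. 215.] [507.  -5.  17.]
drying_board side 0.5 [231. 163.] [611. 387.  47.]
drying_board wrist 0.59 [ 90. 377.] [521.  94.  14.]
strip_1 scene 0.66 [287. 157.] [ 530. -409.   11.]
strip_1 scene 0.52 [273. 178.] [ 518. -221.   12.]
strip_1 scene 0.51 [221. 244.] [510. 263.  11.]
strip_1 side 0.69 [343. 275.] [ 530. -415.   13.]
strip_1 side 0.6 [305. 246.] [ 527. -239.   11.]
strip_1 side 0.55 [229. 192.] [500. 211.  13.]
strip_1 side 0.53 [284. 262.] [ 417. -271.   14.]
strip_1 wrist 0.63 [  2. 349.] [ 434. -204.   10.]
strip_1 wrist 0.41 [122. 366.] [493. 206.   9.]
press_plate scene 0.49 [171. 254.] [620. 429.  59.]
press_plate side 0.82 [319. 286.] [ 431. -420.   22.]
weight_1 scene 0.59 [202. 276.] [486. 432.  15.]
weight_1 side 0.47 [203. 178.] [464. 378.  12.]
tape_measure scene 0.41 [305. 143.] [ 477. -509.   57.]
tape_measure side 0.51 [210. 196.] [422. 229.   8.]
screw_tin scene 0.91 [171. 252.] [626. 425.  60.]
screw_tin side 0.49 [229. 162.] [601. 390.  52.]
moisture_meter scene 0.94 [202. 310.] [405. 556.  20.]
moisture_meter side 0.61 [171. 166.] [389. 540.  24.]
moisture_meter wrist 0.62 [273. 293.] [382. 553.  19.]
1.2
```

View pics/wrist0.png

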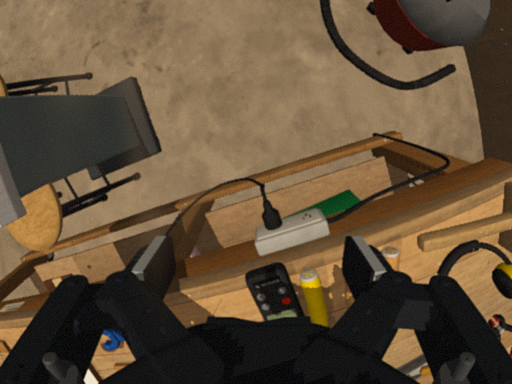

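```bash
cat > plan.py <<'E'
# usage: from plan import go ; go([(x,y,z,yawdeg or None),...]) prints rows from the present pose (tool kept pointing down)
from h import *
import math
def go(wps,T=None,step=55,tw=0.16):
    T=pose() if T is None else T.copy()
    for (x,y,z,yaw) in wps:
        cur=math.atan2(T[1,0],T[0,0]); yw=cur if yaw is None else math.radians(yaw)
        dy=(yw-cur+math.pi)%(2*math.pi)-math.pi
        Rg=np.array([[math.cos(yw),math.sin(yw),0],[math.sin(yw),-math.cos(yw),0],[0,0,-1]])
        rv=R.from_matrix(T[:3,:3].T@Rg).as_rotvec(); d=np.array([x,y,z])-T[:3,3]
        n=max(1,math.ceil(np.abs(d).max()/step),math.ceil(np.linalg.norm(d)/60),math.ceil(np.linalg.norm(rv)/tw))
        print("wp",(x,y,z,yaw),"rows",n,"twist/row",np.round(rv/n,3).tolist())
        for i in range(n):
            sl=T[:3,:3].T@d/n/1000; print("  ",np.round(sl,4).tolist()); T[:3,3]+=d/n
            T[:3,:3]=T[:3,:3]@R.from_rotvec(rv/n).as_matrix()
            if np.linalg.norm(rv)<.02 and n>1: print("   x",n); T[:3,3]+=d/n*(n-1); break
        T[:3,:3]=Rg
    return T
E
python3 -c "
from plan import go
go([(500,260,330,180)])"
```

```text
wp (500, 260, 330, 180) rows 8 twist/row [0.0, 0.0, -0.04]
   [-0.049, -0.0275, -0.0123]
   [-0.0478, -0.0294, -0.0123]
   [-0.0466, -0.0313, -0.0123]
   [-0.0453, -0.0332, -0.0123]
   [-0.0439, -0.035, -0.0123]
   [-0.0425, -0.0367, -0.0123]
   [-0.041, -0.0384, -0.0123]
   [-0.0394, -0.04, -0.0123]
```

Call:
{"name": "step_arm", "arguments": {
  "moves": [
    {"slide": [-0.049,-0.0275,-0.0123],"twist": [0,0,-0.04]},
    {"slide": [-0.048,-0.0295,-0.0123],"twist": [0,0,-0.04]},
    {"slide": [-0.0465,-0.031,-0.0123],"twist": [0,0,-0.04]},
    {"slide": [-0.045,-0.033,-0.0123],"twist": [0,0,-0.04]},
    {"slide": [-0.044,-0.035,-0.0123],"twist": [0,0,-0.04]},
    {"slide": [-0.0425,-0.0365,-0.0123],"twist": [0,0,-0.04]},
    {"slide": [-0.041,-0.0385,-0.0123],"twist": [0,0,-0.04]},
    {"slide": [-0.0395,-0.04,-0.0123],"twist": [0,0,-0.04]},
    {"slide": [0,0,0]}
  ]
}}

```text
invalid input
```

```bash
cat > snap.py <<'E'
from h import *
import sys
def snap(tag,things,conf=.25):
    s=state(); Tt=pose(s); p,d=get_image("wrist"); cv2.imwrite(f"pics/{tag}.png",p[:,:,::-1]); np.savez(f"pics/{tag}.npz",p=p,d=d,Tt=Tt)
    np.set_printoptions(precision=1,suppress=True); print(s["time_s"],Tt[:3,3])
    for t,z in things:
        for f in (look_for,mark_of):
            for r in f("wrist",t):
                if r["conf"]>conf: print(f.__name__,t,round(r["conf"],2),np.array(r["at"]),bydepth("wrist",r["at"],d,Tt),atz("wrist",r["at"],z,Tt)[:2])
    return p,d,Tt
if __name__=="__main__": snap(sys.argv[1],[(a.split(":")[0],float(a.split(":")[1])) for a in sys.argv[2:]])
E
python3 snap.py w1 strip_1:12 weight_1:0 eye_1:0 tail_1:8 drying_board:16
```

```text
1.2 [198.2 592.7 231.3]
call strip_1 0.44 [120.1 366.5] [494.7 200.9   9.9] [492.6 203.3]
call weight_1 0.63 [112.8 334.9] [406.8 245.6  13.4] [417.  231.9]
call weight_1 0.79 [121.4 328.7] [189.8 540.7 294.8] [405.  261.5]
call eye_1 0.88 [113.7 336.1] [410.1 245.4  13.1] [420.2 232. ]
call eye_1 0.69 [108.2 333.2] [400.8 238.9  14.4] [411.6 223.8]
call tail_1 0.89 [112.5 340.3] [418.2 237.6  15. ] [423.8 230.2]
call tail_1 0.36 [119.2 330. ] [397.1 268.   13.9] [401.5 262.3]
call drying_board 0.66 [ 91.6 376.4] [518.8 100.5  14.8] [517.5 102.2]
```

View pics/w1.png

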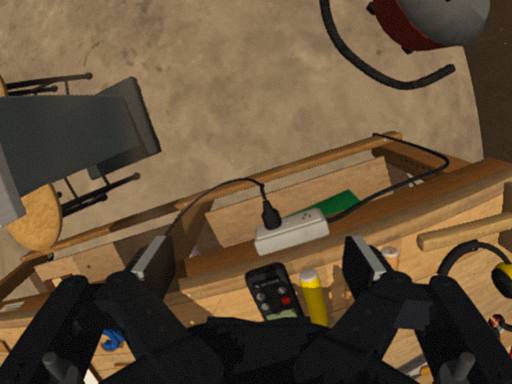

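The picture hasn't changed because the move was refused, probably for the row without a twist.

Call:
{"name": "step_arm", "arguments": {
  "moves": [
    {"slide": [-0.049,-0.0275,-0.0123],"twist": [0,0,-0.04]},
    {"slide": [-0.048,-0.0295,-0.0123],"twist": [0,0,-0.04]},
    {"slide": [-0.0465,-0.031,-0.0123],"twist": [0,0,-0.04]},
    {"slide": [-0.045,-0.033,-0.0123],"twist": [0,0,-0.04]},
    {"slide": [-0.044,-0.035,-0.0123],"twist": [0,0,-0.04]},
    {"slide": [-0.0425,-0.0365,-0.0123],"twist": [0,0,-0.04]},
    {"slide": [-0.041,-0.0385,-0.0123],"twist": [0,0,-0.04]},
    {"slide": [-0.0395,-0.04,-0.0123],"twist": [0,0,-0.04]},
    {"slide": [0,0,0],"twist": [0,0,0]}
  ]
}}

```text
time_s: 2.88
tool_pos: [502.0, 257.7, 330.3]
orientation: [0.01, 3.14, 0.0]
force: [-1.0, -0.1, 0.5]
gripper_width: 85.6
grip_force: 0.0
```

```bash
sed -i 's/f.__name__/"LM"[f is mark_of]/' snap.py; python3 snap.py w2 strip_1:12 weight_1:0 eye_1:0 tail_1:8 drying_board:16
```

```text
File "snap.py", line 11
    i"LM"[f is mark_of]=="__main__": snap(sys.argv[1],[(a.split(":")[0],float(a.split(":")[1])) for a in sys.argv[2:]])
     ^^^^
SyntaxError: invalid syntax
```

```bash
sed -i 's/^i"LM".f is mark_of./if __name__/' snap.py; python3 snap.py w2 strip_1:12 weight_1:0 eye_1:0 tail_1:8 drying_board:16
```

```text
2.875 [502.  257.7 330.3]
L strip_1 0.91 [ 14.3 122.8] [ 424.8 -226.7   11.1] [ 424.8 -225.7]
L strip_1 0.75 [253.5 158.7] [515.4 250.2  10.5] [515.1 250.2]
L strip_1 0.66 [ 19.7 168.4] [ 518.1 -226.3   11.3] [ 518.  -225.5]
M strip_1 0.76 [252.1 158.9] [515.6 248.   10.9] [515.4 248. ]
M strip_1 0.62 [ 11.9 123.3] [ 424.9 -234.3   11.3] [ 424.9 -233.5]
L weight_1 0.65 [259.   87.8] [404.8 259.5  15. ] [403.9 259.5]
L weight_1 0.59 [357.3 149.7] [499.1 417.1  14.6] [501.2 422.2]
M weight_1 0.96 [256.4  89.7] [407.7 255.5  15.6] [406.9 255.4]
M weight_1 0.69 [423.5  98.5] [407.3 532.2  22.1] [406.1 545.7]
M weight_1 0.64 [359.  144.3] [490.1 419.3  15.4] [492.  424.7]
L eye_1 0.77 [359.9 145.6] [492.2 421.1  14.8] [494.2 426.4]
L eye_1 0.72 [256.1  90.8] [409.4 255.1  15.6] [408.6 255. ]
M eye_1 0.91 [336.1 143.2] [491.3 384.9  -0.8] [491.2 384.7]
M eye_1 0.72 [234.4  91.6] [409.3 220.9  -1.1] [409.4 221. ]
L tail_1 0.96 [355.7 147.6] [495.9 414.5  13.4] [496.6 416.4]
L tail_1 0.64 [256.5  91.7] [410.8 255.7  15. ] [410.4 255.6]
M tail_1 0.67 [285.2  91.7] [410.6 299.1  15. ] [410.3 299.8]
M tail_1 0.63 [383.6 148. ] [494.8 463.5  15.6] [495.9 466.9]
M tail_1 0.33 [337.7 144.6] [493.6 387.9  -1.4] [492.4 385.3]
L drying_board 0.71 [119.7 160.1] [511.8  24.7  14.5] [511.5  25.5]
M drying_board 0.8 [119.4 160.2] [511.9  24.2  14.8] [511.7  24.9]
```

View pics/w2.png

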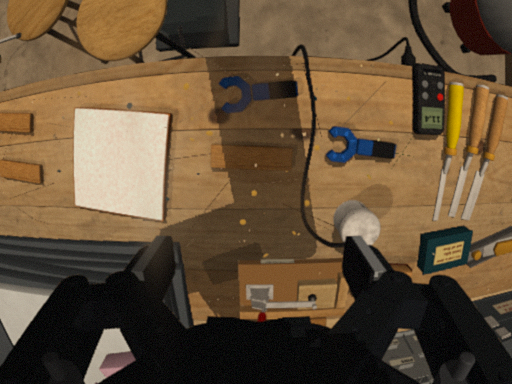

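The picture shows two blue weights with mouths toward −y (eyes near (336,143) and (234,92)), a strip at (253,158) along y, the board centred near (120,160), and two more strips at the left edge. I'll get exact poses from the depth height map.

```bash
cat > seg.py <<'E'
from h import *
import sys
def cloud(f):
    z=np.load(f); d=z["d"]; m,T=cam("wrist",z["Tt"]); v,u=np.indices(d.shape)
    x=np.stack([(u-m["cx"])/m["fx"],(v-m["cy"])/m["fy"]],-1); r=np.linalg.norm(x,axis=-1)+1e-9
    q=np.concatenate([x*(np.sin(r)/r)[...,None],np.cos(r)[...,None]],-1); P=q*(d/q[...,2])[...,None]@T[:3,:3].T+T[:3,3]
    P[d==0]=np.nan; return z["p"],P
def box(P,c,h0,h1,rad=95):
    m=(P[...,2]>h0)&(P[...,2]<h1)&(np.hypot(P[...,0]-c[0],P[...,1]-c[1])<rad)
    n,l,st,_=cv2.connectedComponentsWithStats(m.astype(np.uint8),connectivity=4)
    k=1+np.argmax(st[1:,4]); q=P[l==k]; rc=cv2.minAreaRect(q[:,:2].astype(np.float32)); w,h=rc[1]; a=rc[2]+(90 if h>w else 0)
    print("centre",np.round(rc[0],1),"size",round(max(w,h)),round(min(w,h)),"long-axis deg",round((a+90)%180-90,1),"z",round(float(np.median(q[:,2])),1),"mean",np.round(q[:,:2].mean(0),1),len(q))
    return q
if __name__=="__main__":
    p,P=cloud(sys.argv[1])
    for a in sys.argv[2:]:
        x,y,h0,h1,r=map(float,a.split(",")); box(P,(x,y),h0,h1,r)
E
python3 seg.py pics/w2.npz 515,250,6,18,95 512,24,10,22,135 410,255,8,22,80 493,425,8,22,80
```

```text
centre [513.1 246.1] size 131 38 long-axis deg 87.0 z 10.8 mean [512.5 245.8] 1950
centre [516.7  14.9] size 186 184 long-axis deg 81.8 z 14.8 mean [513.7  22.7] 9657
centre [408.  283.4] size 71 27 long-axis deg -83.3 z 15.0 mean [408.2 283. ] 776
centre [494.6 426.9] size 119 57 long-axis deg 85.0 z 15.0 mean [493.9 421.8] 1206
```

Call:
{"name": "step_arm", "arguments": {
  "moves": [
    {"slide": [0,-0.055,-0.005],"twist": [0,0,0]},
    {"slide": [0,-0.055,-0.005],"twist": [0,0,0]},
    {"slide": [0,-0.055,-0.005],"twist": [0,0,0]},
    {"slide": [0,-0.055,-0.005],"twist": [0,0,0]},
    {"slide": [0,-0.055,-0.005],"twist": [0,0,0]},
    {"slide": [0,-0.055,-0.005],"twist": [0,0,0]},
    {"slide": [0,-0.055,-0.005],"twist": [0,0,0]},
    {"slide": [0,-0.055,-0.005],"twist": [0,0,0]},
    {"slide": [0,0,0],"twist": [0,0,0]}
  ]
}}

```text
time_s: 4.55
tool_pos: [498.5, -182.7, 369.5]
orientation: [0.011, 3.142, -0.0]
force: [0.2, 1.1, 0.6]
gripper_width: 85.4
grip_force: 0.0
```

```bash
python3 snap.py w3 strip_1:12 weight_1:0 press_plate:0 knob_center:101 drying_board:16; python3 seg.py pics/w3.npz 525,-412,6,18,95 520,-230,6,18,95 420,-240,6,18,95 513,20,10,22,135 431,-420,8,22,80; python3 - <<'E'
from seg import *
p,P=cloud("pics/w3.npz"); q=p.astype(int)
m=(q.min(-1)>140)&(q.max(-1)-q.min(-1)<45)&(P[...,2]>8)&(P[...,2]<24)&(np.hypot(P[...,0]-513,P[...,1]-20)<140)
P[~m]=np.nan; box(P,(513,20),0,30,150)
E
```

```text
4.55 [ 498.5 -182.7  369.5]
L strip_1 0.87 [138.7 171.2] [ 536.8 -400.6   11.2] [ 536.6 -400.2]
L strip_1 0.75 [228.3 162.2] [ 523.9 -234.5   10.8] [ 523.6 -234.3]
L strip_1 0.64 [221.2 103.1] [ 422.6 -244.2   10.8] [ 422.7 -244.1]
L strip_1 0.58 [467.9 160. ] [512.7 246.6  11.4] [512.6 246.1]
L strip_1 0.31 [ 72.5 140.8] [ 468.9 -512.1   53.1] [ 472.5 -541.7]
M strip_1 0.86 [226.2 161.3] [ 522.1 -238.    11.3] [ 522.  -237.9]
M strip_1 0.83 [138.9 168.9] [ 532.6 -399.8   11. ] [ 532.4 -399.4]
M strip_1 0.71 [221.1 101.9] [ 420.6 -244.3   10.9] [ 420.6 -244.2]
L weight_1 0.59 [472.9 109.6] [408.8 246.6  13.9] [408.2 258.5]
L weight_1 0.46 [508.9 159.5] [505.6 377.8  14.9] [507.9 394.7]
M weight_1 0.86 [472.6 107.8] [405.3 245.5  13.8] [404.6 257.4]
L press_plate 0.8 [127.3 112.7] [ 429.6 -407.2   27.8] [ 429.6 -420.1]
M press_plate 0.66 [129.2 112.7] [ 429.9 -408.4   17. ] [ 429.9 -416.2]
L knob_center 0.63 [129.1 113.7] [ 431.6 -408.5   17.5] [ 431.2 -370.3]
M knob_center 0.96 [102.7 114.3] [ 428.4 -409.9  111.2] [ 428.3 -415.7]
L drying_board 0.64 [363.6 155.8] [511.4   2.9  14. ] [511.    2.2]
M drying_board 0.77 [364.8 154.2] [508.2   4.5  15.2] [508.1   4.3]
centre [ 536.5 -411.9] size 131 38 long-axis deg -89.3 z 10.7 mean [ 536.2 -407.9] 1264
centre [ 523.  -234.7] size 131 38 long-axis deg 81.5 z 10.9 mean [ 522.7 -234. ] 1632
centre [ 420.9 -245.6] size 130 39 long-axis deg 82.2 z 10.9 mean [ 420.9 -244.3] 1704
centre [516.7  14.7] size 186 185 long-axis deg 82.3 z 15.0 mean [513.8   9.1] 9357
centre [ 430.6 -414. ] size 101 101 long-axis deg -7.2 z 13.9 mean [ 430.3 -407.3] 2477
centre [516.1  12.2] size 178 173 long-axis deg -8.0 z 15.0 mean [511.9   4.5] 7590
```

View pics/w3.png

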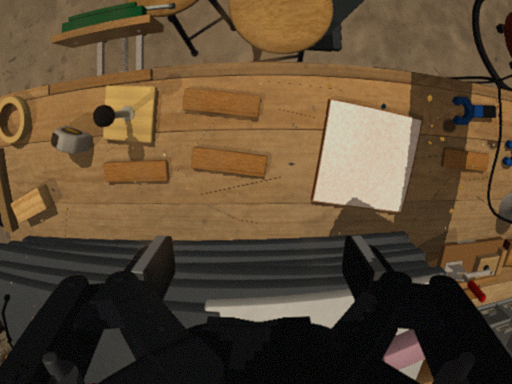

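Right view: strips at (138,171), (228,162) and (221,103), plate at (129,113), board at (364,155), and no third weight. The board centre is about (516.5,14.5) with its edges at −8°.

I'll start with strip B.

```bash
python3 -c "
from plan import go
go([(498.5,-182.7,140,81.5),(523,-234.7,60,None),(523,-234.7,3,None)],step=58,tw=.18)"
```

```text
wp (498.5, -182.7, 140, 81.5) rows 10 twist/row [0.0, 0.0, 0.172]
   [0.0, -0.0003, 0.023]
   [-0.0, -0.0003, 0.023]
   [-0.0001, -0.0003, 0.023]
   [-0.0002, -0.0003, 0.023]
   [-0.0002, -0.0003, 0.023]
   [-0.0002, -0.0002, 0.023]
   [-0.0003, -0.0002, 0.023]
   [-0.0003, -0.0001, 0.023]
   [-0.0003, -0.0001, 0.023]
   [-0.0003, -0.0, 0.023]
wp (523, -234.7, 60, None) rows 2 twist/row [0.0, 0.0, 0.0]
   [-0.0239, 0.016, 0.04]
   x 2
wp (523, -234.7, 3, None) rows 1 twist/row [0.0, 0.0, 0.0]
   [0.0, 0.0, 0.057]
```

Call:
{"name": "step_arm", "arguments": {
  "moves": [
    {"slide": [0,0,0.023],"twist": [0,0,0.172]},
    {"slide": [0,0,0.023],"twist": [0,0,0.172]},
    {"slide": [0,0,0.023],"twist": [0,0,0.172]},
    {"slide": [0,0,0.023],"twist": [0,0,0.172]},
    {"slide": [0,0,0.023],"twist": [0,0,0.172]},
    {"slide": [0,0,0.023],"twist": [0,0,0.172]},
    {"slide": [0,0,0.023],"twist": [0,0,0.172]},
    {"slide": [0,0,0.023],"twist": [0,0,0.172]},
    {"slide": [0,0,0.023],"twist": [0,0,0.172]},
    {"slide": [0,0,0.023],"twist": [0,0,0.172]},
    {"slide": [-0.024,0.016,0.04],"twist": [0,0,0]},
    {"slide": [-0.024,0.016,0.04],"twist": [0,0,0]},
    {"slide": [0,0,0.02],"twist": [0,0,0]},
    {"slide": [0,0,0.02],"twist": [0,0,0]},
    {"slide": [0,0,0],"twist": [0,0,0]}
  ],
  "fingers": 0.0854
}}

```text
time_s: 6.98
tool_pos: [522.5, -231.7, 18.5]
orientation: [-2.382, -2.045, 0.001]
force: [-0.1, 0.7, -0.6]
gripper_width: 85.3
grip_force: 0.0
```

```bash
python3 -c "
from plan import go
import math,numpy as np
T=go([(523,-234.7,3,81.5)])
T=go([(523,-234.7,80,None),(558.6,8.6,80,82),(558.6,8.6,20,None)],T=T)"
```

```text
wp (523, -234.7, 3, 81.5) rows 1 twist/row [-0.002, -0.001, -0.004]
   [-0.0029, 0.001, 0.0155]
wp (523, -234.7, 80, None) rows 2 twist/row [0.0, 0.0, 0.0]
   [0.0, 0.0, -0.0385]
   x 2
wp (558.6, 8.6, 80, 82) rows 5 twist/row [0.0, 0.0, -0.002]
   [0.0492, -0.0002, 0.0]
   x 5
wp (558.6, 8.6, 20, None) rows 2 twist/row [0.0, 0.0, 0.0]
   [0.0, -0.0, 0.03]
   x 2
```

Call:
{"name": "step_arm", "arguments": {
  "moves": [
    {"slide": [-0.003,0.001,0.0155],"twist": [0,0,0]},
    {"slide": [0,0,0],"twist": [0,0,0]},
    {"slide": [0,0,0],"twist": [0,0,0]},
    {"slide": [0,0,0],"twist": [0,0,0]},
    {"slide": [0,0,0],"twist": [0,0,0]},
    {"slide": [0,0,0],"twist": [0,0,0]},
    {"slide": [0,0,0],"twist": [0,0,0]}
  ],
  "fingers": 0.0
}}

```text
time_s: 7.85
tool_pos: [523.8, -235.3, 4.7]
orientation: [2.383, 2.046, 0.001]
force: [0.3, 0.5, 5.9]
gripper_width: 36.4
grip_force: 60.6
```

Call:
{"name": "step_arm", "arguments": {
  "moves": [
    {"slide": [0,0,-0.0385],"twist": [0,0,0]},
    {"slide": [0,0,-0.0385],"twist": [0,0,0]},
    {"slide": [0.0492,0,0],"twist": [0,0,-0.002]},
    {"slide": [0.0492,0,0],"twist": [0,0,-0.002]},
    {"slide": [0.0492,0,0],"twist": [0,0,-0.002]},
    {"slide": [0.0492,0,0],"twist": [0,0,-0.002]},
    {"slide": [0.0492,0,0],"twist": [0,0,-0.002]},
    {"slide": [0,0,0.025],"twist": [0,0,0]},
    {"slide": [0,0,0.015],"twist": [0,0,0]},
    {"slide": [0,0,0],"twist": [0,0,0]},
    {"slide": [0,0,0],"twist": [0,0,0]}
  ]
}}

```text
time_s: 9.22
tool_pos: [560.0, 7.5, 41.6]
orientation: [2.374, 2.057, 0.0]
force: [-0.1, -0.9, -1.5]
gripper_width: 35.7
grip_force: 60.3
```

```bash
python3 -c "
from plan import go
go([(558.6,8.6,21.5,82)])"
```

```text
wp (558.6, 8.6, 21.5, 82) rows 1 twist/row [0.0, -0.0, -0.003]
   [0.0008, -0.0015, 0.0201]
```

Call:
{"name": "step_arm", "arguments": {
  "moves": [
    {"slide": [0.001,-0.0015,0.01],"twist": [0,0,0]},
    {"slide": [0,0,0.01],"twist": [0,0,0]},
    {"slide": [0,0,0],"twist": [0,0,0]}
  ]
}}

```text
time_s: 9.6
tool_pos: [558.1, 9.3, 20.4]
orientation: [-2.373, -2.057, 0.001]
force: [1.0, 0.7, -0.8]
gripper_width: 35.9
grip_force: 65.0
```

Call:
{"name": "step_arm", "arguments": {
  "moves": [
    {"slide": [0,0,0],"twist": [0,0,0]},
    {"slide": [0,0,0],"twist": [0,0,0]},
    {"slide": [0,0,0],"twist": [0,0,0]},
    {"slide": [0,0,-0.03],"twist": [0,0,0]},
    {"slide": [0,0,-0.04],"twist": [0,0,0]},
    {"slide": [0,0,0],"twist": [0,0,0]}
  ],
  "fingers": 0.07
}}

```text
time_s: 10.35
tool_pos: [559.7, 9.3, 93.8]
orientation: [2.371, 2.056, 0.005]
force: [0.0, 0.7, -0.6]
gripper_width: 69.8
grip_force: 0.0
```

```bash
python3 -c "
from plan import go
go([(420.9,-245.6,80,82.2),(420.9,-245.6,6,None)])"
```

```text
wp (420.9, -245.6, 80, 82.2) rows 5 twist/row [0.001, -0.0, -0.001]
   [-0.0544, -0.0203, 0.0026]
   x 5
wp (420.9, -245.6, 6, None) rows 2 twist/row [0.0, 0.0, 0.0]
   [0.0, 0.0, 0.037]
   x 2
```

Call:
{"name": "step_arm", "arguments": {
  "moves": [
    {"slide": [-0.0544,-0.0203,0.0026],"twist": [0,0,0]},
    {"slide": [-0.0544,-0.0203,0.0026],"twist": [0,0,0]},
    {"slide": [-0.0544,-0.0203,0.0026],"twist": [0,0,0]},
    {"slide": [-0.0544,-0.0203,0.0026],"twist": [0,0,0]},
    {"slide": [-0.0544,-0.0203,0.0026],"twist": [0,0,0]},
    {"slide": [0,0,0.025],"twist": [0,0,0]},
    {"slide": [0,0,0.025],"twist": [0,0,0]},
    {"slide": [0,0,0.015],"twist": [0,0,0]},
    {"slide": [0,0,0],"twist": [0,0,0]}
  ]
}}

```text
time_s: 11.48
tool_pos: [419.1, -245.1, 12.2]
orientation: [-2.371, -2.057, 0.001]
force: [0.6, 0.8, -0.0]
gripper_width: 70.1
grip_force: 0.0
```

```bash
python3 -c "
from plan import go
T=go([(420.9,-245.6,5,82.2)])
T=go([(420.9,-245.6,80,None),(474.4,20.4,80,82),(474.4,20.4,21,None)],T=T)"
```

```text
wp (420.9, -245.6, 5, 82.2) rows 1 twist/row [-0.002, -0.001, -0.006]
   [-0.0003, 0.0018, 0.0072]
wp (420.9, -245.6, 80, None) rows 2 twist/row [0.0, 0.0, 0.0]
   [0.0, 0.0, -0.0375]
   x 2
wp (474.4, 20.4, 80, 82) rows 5 twist/row [0.0, 0.0, 0.001]
   [0.0542, 0.0034, 0.0]
   x 5
wp (474.4, 20.4, 21, None) rows 2 twist/row [0.0, 0.0, 0.0]
   [-0.0, 0.0, 0.0295]
   x 2
```

Call:
{"name": "step_arm", "arguments": {
  "moves": [
    {"slide": [0,0.002,0.007],"twist": [0,0,-0.005]},
    {"slide": [0,0,0],"twist": [0,0,0]},
    {"slide": [0,0,0],"twist": [0,0,0]},
    {"slide": [0,0,0],"twist": [0,0,0]},
    {"slide": [0,0,0],"twist": [0,0,0]},
    {"slide": [0,0,0],"twist": [0,0,0]},
    {"slide": [0,0,-0.0375],"twist": [0,0,0]},
    {"slide": [0,0,-0.0375],"twist": [0,0,0]},
    {"slide": [0.0542,0.0034,0],"twist": [0,0,0]},
    {"slide": [0.0542,0.0034,0],"twist": [0,0,0]},
    {"slide": [0.0542,0.0034,0],"twist": [0,0,0]},
    {"slide": [0.0542,0.0034,0],"twist": [0,0,0]},
    {"slide": [0.0542,0.0034,0],"twist": [0,0,0]},
    {"slide": [0,0,0.025],"twist": [0,0,0]},
    {"slide": [0,0,0.015],"twist": [0,0,0]},
    {"slide": [0,0,0],"twist": [0,0,0]},
    {"slide": [0,0,0],"twist": [0,0,0]}
  ],
  "fingers": 0.0
}}

```text
time_s: 13.6
tool_pos: [475.4, 19.6, 41.5]
orientation: [2.37, 2.063, 0.0]
force: [-0.1, -0.7, -0.3]
gripper_width: 35.7
grip_force: 60.2
```

```bash
python3 -c "
from plan import go
go([(474.4,20.4,21,82)])"
```

```text
wp (474.4, 20.4, 21, 82) rows 1 twist/row [0.0, -0.0, 0.001]
   [0.0006, -0.0011, 0.0205]
```

Call:
{"name": "step_arm", "arguments": {
  "moves": [
    {"slide": [0.0005,-0.001,0.01],"twist": [0,0,0]},
    {"slide": [0,0,0.0105],"twist": [0,0,0]},
    {"slide": [0,0,0],"twist": [0,0,0]}
  ]
}}

```text
time_s: 13.98
tool_pos: [474.1, 20.8, 20.0]
orientation: [-2.368, -2.064, 0.001]
force: [-0.1, 0.1, -2.3]
gripper_width: 35.3
grip_force: 76.6
```

Call:
{"name": "step_arm", "arguments": {
  "moves": [
    {"slide": [0,0,0],"twist": [0,0,0]},
    {"slide": [0,0,0],"twist": [0,0,0]},
    {"slide": [0,0,0],"twist": [0,0,0]},
    {"slide": [0,0,-0.03],"twist": [0,0,0]},
    {"slide": [0,0,-0.05],"twist": [0,0,0]},
    {"slide": [0,0,-0.05],"twist": [0,0,0]},
    {"slide": [0,0,0],"twist": [0,0,0]}
  ],
  "fingers": 0.07
}}

```text
time_s: 14.85
tool_pos: [475.6, 20.9, 153.8]
orientation: [2.365, 2.061, 0.007]
force: [0.7, -0.5, -0.7]
gripper_width: 69.9
grip_force: 0.0
```

```bash
python3 -c "
from plan import go
go([(536.5,-411.0,80,90.7),(536.5,-411.0,6,None)])"
```

```text
wp (536.5, -411.0, 80, 90.7) rows 8 twist/row [0.001, 0.0, -0.019]
   [-0.0524, 0.0148, 0.0093]
   [-0.0527, 0.0139, 0.0093]
   [-0.053, 0.0129, 0.0093]
   [-0.0532, 0.0119, 0.0093]
   [-0.0534, 0.0109, 0.0093]
   [-0.0536, 0.0099, 0.0093]
   [-0.0538, 0.0089, 0.0092]
   [-0.0539, 0.0079, 0.0092]
wp (536.5, -411.0, 6, None) rows 2 twist/row [0.0, 0.0, 0.0]
   [0.0, 0.0, 0.037]
   x 2
```

Call:
{"name": "step_arm", "arguments": {
  "moves": [
    {"slide": [-0.0525,0.015,0.0093],"twist": [0,0,-0.019]},
    {"slide": [-0.0525,0.014,0.0093],"twist": [0,0,-0.019]},
    {"slide": [-0.053,0.013,0.0093],"twist": [0,0,-0.019]},
    {"slide": [-0.053,0.012,0.0093],"twist": [0,0,-0.019]},
    {"slide": [-0.0535,0.011,0.0093],"twist": [0,0,-0.019]},
    {"slide": [-0.0535,0.01,0.0093],"twist": [0,0,-0.019]},
    {"slide": [-0.054,0.009,0.0093],"twist": [0,0,-0.019]},
    {"slide": [-0.054,0.008,0.0093],"twist": [0,0,-0.019]},
    {"slide": [0,0,0.02],"twist": [0,0,0]},
    {"slide": [0,0,0.02],"twist": [0,0,0]},
    {"slide": [0,0,0],"twist": [0,0,0]}
  ],
  "fingers": 0.06
}}

```text
time_s: 16.23
tool_pos: [535.5, -409.0, 34.0]
orientation: [-2.201, -2.236, -0.0]
force: [-0.1, -0.0, -0.2]
gripper_width: 59.5
grip_force: 0.0
```

```bash
python3 -c "
from plan import go
T=go([(536.5,-411,5,90.7)])
T=go([(536.5,-411,130,None),(510.6,-27.6,130,172),(510.6,-27.6,53,None)],T=T,tw=.18)"
```

```text
wp (536.5, -411, 5, 90.7) rows 1 twist/row [-0.003, -0.003, 0.004]
   [-0.0021, 0.0011, 0.029]
wp (536.5, -411, 130, None) rows 3 twist/row [0.0, 0.0, 0.0]
   [0.0, 0.0, -0.0417]
   x 3
wp (510.6, -27.6, 130, 172) rows 8 twist/row [0.0, 0.0, -0.177]
   [0.048, -0.0027, 0.0]
   [0.0477, 0.0059, 0.0]
   [0.0459, 0.0142, 0.0]
   [0.0427, 0.022, 0.0]
   [0.0381, 0.0292, 0.0]
   [0.0324, 0.0355, 0.0]
   [0.0256, 0.0407, 0.0]
   [0.018, 0.0445, 0.0]
wp (510.6, -27.6, 53, None) rows 2 twist/row [0.0, 0.0, 0.0]
   [0.0, -0.0, 0.0385]
   x 2
```

Call:
{"name": "step_arm", "arguments": {
  "moves": [
    {"slide": [-0.002,0.001,0.019],"twist": [0,0,0.004]},
    {"slide": [0,0,0.01],"twist": [0,0,0]},
    {"slide": [0,0,0],"twist": [0,0,0]}
  ]
}}

```text
time_s: 16.6
tool_pos: [537.0, -412.4, 6.4]
orientation: [-2.208, -2.233, -0.0]
force: [-0.7, 0.4, 1.2]
gripper_width: 60.1
grip_force: 0.0
```

Call:
{"name": "step_arm", "arguments": {
  "moves": [
    {"slide": [0,0,0],"twist": [0,0,0]},
    {"slide": [0,0,0],"twist": [0,0,0]},
    {"slide": [0,0,0],"twist": [0,0,0]},
    {"slide": [0,0,0],"twist": [0,0,0]},
    {"slide": [0,0,0],"twist": [0,0,0]},
    {"slide": [0,0,-0.042],"twist": [0,0,0]},
    {"slide": [0,0,-0.042],"twist": [0,0,0]},
    {"slide": [0,0,-0.041],"twist": [0,0,0]},
    {"slide": [0.048,-0.0025,0],"twist": [0,0,-0.177]},
    {"slide": [0.0475,0.006,0],"twist": [0,0,-0.177]},
    {"slide": [0.046,0.014,0],"twist": [0,0,-0.177]},
    {"slide": [0.0425,0.022,0],"twist": [0,0,-0.177]},
    {"slide": [0.038,0.029,0],"twist": [0,0,-0.177]},
    {"slide": [0.0325,0.0355,0],"twist": [0,0,-0.177]},
    {"slide": [0.0255,0.0405,0],"twist": [0,0,-0.177]},
    {"slide": [0.018,0.0445,0],"twist": [0,0,-0.177]},
    {"slide": [0,0,0.03],"twist": [0,0,0]},
    {"slide": [0,0,0],"twist": [0,0,0]},
    {"slide": [0,0,0],"twist": [0,0,0]}
  ],
  "fingers": 0.0
}}

```text
time_s: 18.98
tool_pos: [512.6, -30.5, 102.9]
orientation: [0.227, 3.133, 0.0]
force: [0.2, -0.3, -0.1]
gripper_width: 35.3
grip_force: 60.1
```

```bash
python3 -c "
from plan import go
T=go([(510.6,-27.6,55,172),(510.6,-27.6,33.5,172)],tw=.18)"
```

```text
wp (510.6, -27.6, 55, 172) rows 1 twist/row [0.0, 0.0, -0.005]
   [0.0024, 0.0025, 0.0479]
wp (510.6, -27.6, 33.5, 172) rows 1 twist/row [0.0, 0.0, 0.0]
   [0.0, 0.0, 0.0215]
```

Call:
{"name": "step_arm", "arguments": {
  "moves": [
    {"slide": [0.0025,0.0025,0.03],"twist": [0,0,-0.005]},
    {"slide": [0,0,0.018],"twist": [0,0,0]},
    {"slide": [0,0,0.012],"twist": [0,0,0]},
    {"slide": [0,0,0.0085],"twist": [0,0,0]},
    {"slide": [0,0,0],"twist": [0,0,0]}
  ]
}}

```text
time_s: 19.6
tool_pos: [511.2, -27.6, 34.4]
orientation: [0.219, 3.132, -0.0]
force: [1.1, -0.6, 1.4]
gripper_width: 35.3
grip_force: 77.4
```

Call:
{"name": "step_arm", "arguments": {
  "moves": [
    {"slide": [0,0,0],"twist": [0,0,0]},
    {"slide": [0,0,0],"twist": [0,0,0]},
    {"slide": [0,0,0],"twist": [0,0,0]},
    {"slide": [0,0,-0.03],"twist": [0,0,0]},
    {"slide": [0,0,-0.05],"twist": [0,0,0]},
    {"slide": [0,0,-0.05],"twist": [0,0,0]},
    {"slide": [0,0,0],"twist": [0,0,0]}
  ],
  "fingers": 0.07
}}

```text
time_s: 20.48
tool_pos: [511.4, -27.3, 167.0]
orientation: [0.217, 3.128, -0.001]
force: [0.6, -0.1, -1.2]
gripper_width: 70.2
grip_force: 0.0
```

```bash
python3 -c "
from plan import go
go([(513,246,80,87),(513,246,6,None)],tw=.18)"
```

```text
wp (513, 246, 80, 87) rows 9 twist/row [0.001, 0.001, 0.165]
   [0.0041, 0.0301, 0.0096]
   [0.009, 0.029, 0.0096]
   [0.0136, 0.0272, 0.0096]
   [0.0179, 0.0246, 0.0096]
   [0.0217, 0.0213, 0.0096]
   [0.0249, 0.0175, 0.0096]
   [0.0274, 0.0132, 0.0096]
   [0.0292, 0.0085, 0.0096]
   [0.0302, 0.0036, 0.0096]
wp (513, 246, 6, None) rows 2 twist/row [0.0, 0.0, 0.0]
   [0.0, -0.0, 0.037]
   x 2
```

Call:
{"name": "step_arm", "arguments": {
  "moves": [
    {"slide": [0.004,0.03,0.0096],"twist": [0,0,0.165]},
    {"slide": [0.009,0.029,0.0096],"twist": [0,0,0.165]},
    {"slide": [0.0135,0.027,0.0096],"twist": [0,0,0.165]},
    {"slide": [0.018,0.0245,0.0096],"twist": [0,0,0.165]},
    {"slide": [0.0215,0.0215,0.0096],"twist": [0,0,0.165]},
    {"slide": [0.025,0.0175,0.0096],"twist": [0,0,0.165]},
    {"slide": [0.0275,0.013,0.0096],"twist": [0,0,0.165]},
    {"slide": [0.029,0.0085,0.0096],"twist": [0,0,0.165]},
    {"slide": [0.03,0.0035,0.0096],"twist": [0,0,0.165]},
    {"slide": [0,0,0.03],"twist": [0,0,0]},
    {"slide": [0,0,0],"twist": [0,0,0]},
    {"slide": [0,0,0],"twist": [0,0,0]}
  ],
  "fingers": 0.07
}}

```text
time_s: 21.98
tool_pos: [511.5, 245.5, 47.5]
orientation: [-2.279, -2.161, 0.001]
force: [-0.3, 0.7, 0.2]
gripper_width: 69.9
grip_force: 0.0
```

```bash
python3 -c "
from plan import go
T=go([(513,246,5,87)])
T=go([(513,246,130,None),(522.4,56.6,130,172),(522.4,56.6,65,None)],T=T,tw=.18)"
```

```text
wp (513, 246, 5, 87) rows 1 twist/row [-0.001, 0.0, -0.001]
   [0.0006, 0.0015, 0.0425]
wp (513, 246, 130, None) rows 3 twist/row [0.0, 0.0, 0.0]
   [0.0, 0.0, -0.0417]
   x 3
wp (522.4, 56.6, 130, 172) rows 9 twist/row [0.0, 0.0, -0.165]
   [-0.021, 0.0021, 0.0]
   [-0.021, -0.0013, 0.0]
   [-0.0205, -0.0048, 0.0]
   [-0.0195, -0.0081, 0.0]
   [-0.0179, -0.0111, 0.0]
   [-0.0158, -0.0139, 0.0]
   [-0.0133, -0.0163, 0.0]
   [-0.0104, -0.0183, 0.0]
   [-0.0073, -0.0198, 0.0]
wp (522.4, 56.6, 65, None) rows 2 twist/row [0.0, 0.0, 0.0]
   [0.0, 0.0, 0.0325]
   x 2
```

Call:
{"name": "step_arm", "arguments": {
  "moves": [
    {"slide": [0.0005,0.0015,0.022],"twist": [0,0,0]},
    {"slide": [0,0,0.0125],"twist": [0,0,0]},
    {"slide": [0,0,0.008],"twist": [0,0,0]},
    {"slide": [0,0,0],"twist": [0,0,0]}
  ]
}}

```text
time_s: 22.48
tool_pos: [513.0, 246.1, 4.8]
orientation: [-2.28, -2.161, 0.001]
force: [0.7, 0.0, 0.8]
gripper_width: 69.8
grip_force: 0.0
```

Call:
{"name": "step_arm", "arguments": {
  "moves": [
    {"slide": [0,0,0],"twist": [0,0,0]},
    {"slide": [0,0,0],"twist": [0,0,0]},
    {"slide": [0,0,0],"twist": [0,0,0]},
    {"slide": [0,0,0],"twist": [0,0,0]},
    {"slide": [0,0,0],"twist": [0,0,0]},
    {"slide": [0,0,-0.042],"twist": [0,0,0]},
    {"slide": [0,0,-0.042],"twist": [0,0,0]},
    {"slide": [0,0,-0.041],"twist": [0,0,0]},
    {"slide": [-0.021,0.002,0],"twist": [0,0,-0.165]},
    {"slide": [-0.021,-0.0015,0],"twist": [0,0,-0.165]},
    {"slide": [-0.0205,-0.005,0],"twist": [0,0,-0.165]},
    {"slide": [-0.0195,-0.008,0],"twist": [0,0,-0.165]},
    {"slide": [-0.018,-0.011,0],"twist": [0,0,-0.165]},
    {"slide": [-0.016,-0.014,0],"twist": [0,0,-0.165]},
    {"slide": [-0.0135,-0.0165,0],"twist": [0,0,-0.165]},
    {"slide": [-0.0105,-0.0185,0],"twist": [0,0,-0.165]},
    {"slide": [-0.0075,-0.02,0],"twist": [0,0,-0.165]},
    {"slide": [0,0,0.03],"twist": [0,0,0]},
    {"slide": [0,0,0],"twist": [0,0,0]},
    {"slide": [0,0,0],"twist": [0,0,0]}
  ],
  "fingers": 0.0
}}

```text
time_s: 24.98
tool_pos: [522.5, 56.0, 100.6]
orientation: [0.218, 3.134, 0.0]
force: [0.4, -0.1, -0.7]
gripper_width: 35.9
grip_force: 60.5
```

```bash
python3 -c "
from plan import go
T=go([(522.4,56.6,33.5,172)],tw=.18)"
```

```text
wp (522.4, 56.6, 33.5, 172) rows 2 twist/row [0.0, 0.0, 0.0]
   [0.0001, 0.0003, 0.0336]
   x 2
```

Call:
{"name": "step_arm", "arguments": {
  "moves": [
    {"slide": [0,0.0005,0.03],"twist": [0,0,0]},
    {"slide": [0,0,0.02],"twist": [0,0,0]},
    {"slide": [0,0,0.01],"twist": [0,0,0]},
    {"slide": [0,0,0.007],"twist": [0,0,0]},
    {"slide": [0,0,0],"twist": [0,0,0]}
  ]
}}

```text
time_s: 25.6
tool_pos: [522.8, 56.5, 33.8]
orientation: [0.218, 3.133, 0.0]
force: [-1.0, 0.1, 1.3]
gripper_width: 35.9
grip_force: 60.9
```

Call:
{"name": "step_arm", "arguments": {
  "moves": [
    {"slide": [0,0,0],"twist": [0,0,0]},
    {"slide": [0,0,0],"twist": [0,0,0]},
    {"slide": [0,0,0],"twist": [0,0,0]},
    {"slide": [0,0,-0.03],"twist": [0,0,0]},
    {"slide": [0,0,-0.05],"twist": [0,0,0]},
    {"slide": [-0.01,-0.04,-0.055],"twist": [0,0,0]},
    {"slide": [-0.01,-0.04,-0.055],"twist": [0,0,0]},
    {"slide": [0,-0.05,-0.05],"twist": [0,0,0]},
    {"slide": [0,-0.05,0],"twist": [0,0,0]},
    {"slide": [0,0,0],"twist": [0,0,0]}
  ],
  "fingers": 0.07
}}

```text
time_s: 26.85
tool_pos: [516.9, -114.1, 257.6]
orientation: [0.223, 3.133, -0.001]
force: [0.2, -0.1, -0.3]
gripper_width: 70.0
grip_force: 0.0
```

```bash
python3 snap.py w4 knob_center:101 weight_1:0; python3 seg.py pics/w4.npz 517,15,34,44,110 511,-28,34,44,62 522,57,34,44,62 517,15,22,31,110 558,9,22,31,120 431,-414,8,22,80
```

```text
26.85 [ 516.9 -114.1  257.6]
L knob_center 0.87 [ 57.8 141.1] [ 438.5 -410.8   16.5] [ 440.7 -343.1]
M knob_center 0.69 [ 18.  145.2] [ 431.  -405.1  111.1] [ 430.4 -415.6]
L weight_1 0.67 [477.5  65.9] [408.9 244.2  14.9] [407.3 257.7]
L weight_1 0.32 [387.8 150.7] [522.8  55.3  39.3] [530.9  72.7]
M weight_1 0.67 [494.8  71.6] [416.4 284.8  14.8] [415.2 299.8]
M weight_1 0.6 [478.9  66.7] [410.  247.8  14.3] [408.5 260.9]
M weight_1 0.41 [355.3 114.9] [473.4  17.6  27.6] [475.3  26.7]
centre [509.5 -27.6] size 130 39 long-axis deg -8.8 z 39.0 mean [507.9 -28.2] 3022
centre [510.8 -27.8] size 123 39 long-axis deg -8.8 z 39.0 mean [509.6 -28.5] 2844
centre [522.   56.2] size 124 39 long-axis deg -7.7 z 39.0 mean [520.3  55. ] 2404
centre [478.  22.] size 45 45 long-axis deg 82.4 z 27.1 mean [475.   22.6] 965
centre [478.  22.] size 45 45 long-axis deg 82.4 z 27.1 mean [475.   22.6] 965
centre [ 430.6 -413.8] size 102 101 long-axis deg 82.9 z 13.9 mean [ 430.8 -407. ] 2936
```

View pics/w4.png

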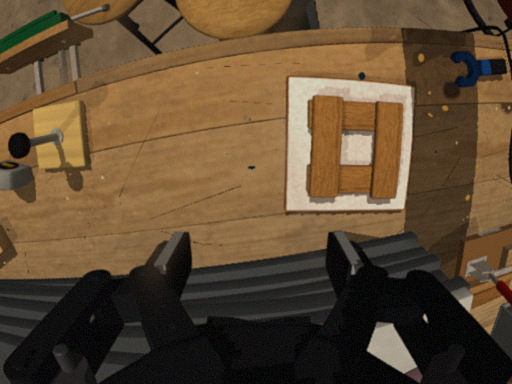

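The stack is square and centred: top strips at (509.5,−27.6) and (522,56), with the weights at the upper right (480,66). Next is the plate.

```bash
python3 -c "
from plan import go
T=go([(430.5,-415,160,172),(430.5,-415,84,172)])
T=go([(430.5,-415,175,172),(516.2,14.5,175,171.5),(516.2,14.5,140,None)],T=T)"
```

```text
wp (430.5, -415, 160, 172) rows 6 twist/row [0.0, -0.0, 0.0]
   [0.0074, -0.0523, 0.0161]
   x 6
wp (430.5, -415, 84, 172) rows 2 twist/row [0.0, 0.0, 0.0]
   [0.0, 0.0, 0.038]
   x 2
wp (430.5, -415, 175, 172) rows 2 twist/row [0.0, 0.0, 0.0]
   [0.0, 0.0, -0.0455]
   x 2
wp (516.2, 14.5, 175, 171.5) rows 8 twist/row [0.0, 0.0, 0.001]
   [-0.0031, 0.0547, 0.0]
   x 8
wp (516.2, 14.5, 140, None) rows 1 twist/row [0.0, 0.0, 0.0]
   [0.0, 0.0, 0.035]
```

Call:
{"name": "step_arm", "arguments": {
  "moves": [
    {"slide": [0.0074,-0.0523,0.0161],"twist": [0,0,0]},
    {"slide": [0.0074,-0.0523,0.0161],"twist": [0,0,0]},
    {"slide": [0.0074,-0.0523,0.0161],"twist": [0,0,0]},
    {"slide": [0.0074,-0.0523,0.0161],"twist": [0,0,0]},
    {"slide": [0.0074,-0.0523,0.0161],"twist": [0,0,0]},
    {"slide": [0.0074,-0.0523,0.0161],"twist": [0,0,0]},
    {"slide": [0,0,0],"twist": [0,0,0]},
    {"slide": [0,0,0.02],"twist": [0,0,0]},
    {"slide": [0,0,0],"twist": [0,0,0]}
  ],
  "fingers": 0.075
}}

```text
time_s: 28.22
tool_pos: [430.3, -414.5, 139.5]
orientation: [-0.215, -3.132, -0.003]
force: [-0.3, -0.1, -0.3]
gripper_width: 74.8
grip_force: 0.0
```

```bash
python3 snap.py w5 knob_center:101; python3 -c "
from plan import go
T=go([(430.5,-415,84,172)])"; python3 seg.py pics/w5.npz 430,-415,106,116,40
```

```text
28.225 [ 430.3 -414.5  139.5]
L knob_center 0.67 [259.  180.2] [ 425.  -413.    29.2] [ 407.1 -410.9]
M knob_center 0.91 [258.9 213.5] [ 425.4 -413.5  110.8] [ 429.1 -413.9]
wp (430.5, -415, 84, 172) rows 2 twist/row [-0.0, 0.0, 0.001]
   [0.0001, 0.0003, 0.0286]
   x 2
centre [ 430.3 -414.6] size 33 32 long-axis deg 85.0 z 110.5 mean [ 428.7 -414.4] 1979
```

Knob at (430.3,−414.5), right under the tool.

Call:
{"name": "step_arm", "arguments": {
  "moves": [
    {"slide": [0,0,0.028],"twist": [0,0,0]},
    {"slide": [0,0,0.0275],"twist": [0,0,0]},
    {"slide": [0,0,0],"twist": [0,0,0]},
    {"slide": [0,0,0],"twist": [0,0,0]}
  ]
}}

```text
time_s: 28.88
tool_pos: [430.5, -416.4, 86.3]
orientation: [0.217, 3.133, -0.002]
force: [-0.7, -0.2, 0.6]
gripper_width: 75.2
grip_force: 0.0
```

Call:
{"name": "step_arm", "arguments": {
  "moves": [
    {"slide": [0,0,0],"twist": [0,0,0]},
    {"slide": [0,0,0],"twist": [0,0,0]},
    {"slide": [0,0,0],"twist": [0,0,0]},
    {"slide": [0,0,0],"twist": [0,0,0]},
    {"slide": [0,0,0],"twist": [0,0,0]},
    {"slide": [0,0,0],"twist": [0,0,0]},
    {"slide": [0,0,-0.03],"twist": [0,0,0]},
    {"slide": [0,0,-0.03],"twist": [0,0,0]},
    {"slide": [0,0,-0.03],"twist": [0,0,0]},
    {"slide": [0,0,0],"twist": [0,0,0]}
  ],
  "fingers": 0.0
}}

```text
time_s: 30.12
tool_pos: [430.3, -416.7, 176.7]
orientation: [0.218, 3.132, -0.004]
force: [-0.3, -0.2, -3.1]
gripper_width: 32.2
grip_force: 60.7
```

```bash
python3 -c "
from plan import go
T=go([(516.2,14.5,175,171.5),(516.2,14.5,140,None)],step=40)"
```

```text
wp (516.2, 14.5, 175, 171.5) rows 11 twist/row [-0.0, 0.0, 0.001]
   [-0.0023, 0.0399, 0.0001]
   x 11
wp (516.2, 14.5, 140, None) rows 1 twist/row [0.0, 0.0, 0.0]
   [0.0, 0.0, 0.035]
```

Call:
{"name": "step_arm", "arguments": {
  "moves": [
    {"slide": [-0.0023,0.04,0],"twist": [0,0,0.001]},
    {"slide": [-0.0023,0.04,0],"twist": [0,0,0.001]},
    {"slide": [-0.0023,0.04,0],"twist": [0,0,0.001]},
    {"slide": [-0.0023,0.04,0],"twist": [0,0,0.001]},
    {"slide": [-0.0023,0.04,0],"twist": [0,0,0.001]},
    {"slide": [-0.0023,0.04,0],"twist": [0,0,0.001]},
    {"slide": [-0.0023,0.04,0],"twist": [0,0,0.001]},
    {"slide": [-0.0023,0.04,0],"twist": [0,0,0.001]},
    {"slide": [-0.0023,0.04,0],"twist": [0,0,0.001]},
    {"slide": [-0.0023,0.04,0],"twist": [0,0,0.001]},
    {"slide": [-0.0023,0.04,0],"twist": [0,0,0.001]},
    {"slide": [0,0,0.02],"twist": [0,0,0]},
    {"slide": [0,0,0.01],"twist": [0,0,0]},
    {"slide": [0,0,0],"twist": [0,0,0]},
    {"slide": [0,0,0],"twist": [0,0,0]}
  ]
}}

```text
time_s: 32.0
tool_pos: [518.1, 15.2, 145.1]
orientation: [0.236, 3.133, 0.0]
force: [-0.9, 0.4, -4.2]
gripper_width: 31.9
grip_force: 60.9
```

```bash
python3 -c "
from plan import go
T=go([(516.2,14.5,127,171.5)],step=40)"
```

```text
wp (516.2, 14.5, 127, 171.5) rows 1 twist/row [0.0, 0.0, -0.002]
   [0.0018, -0.001, 0.0181]
```

Call:
{"name": "step_arm", "arguments": {
  "moves": [
    {"slide": [0.0015,-0.001,0.01],"twist": [0,0,0]},
    {"slide": [0,0,0.006],"twist": [0,0,0]},
    {"slide": [0,0,0.002],"twist": [0,0,0]},
    {"slide": [0,0,0],"twist": [0,0,0]}
  ]
}}

```text
time_s: 32.5
tool_pos: [516.4, 14.9, 126.9]
orientation: [-0.235, -3.133, -0.0]
force: [-0.5, -0.6, -2.6]
gripper_width: 32.4
grip_force: 60.9
```

Call:
{"name": "step_arm", "arguments": {
  "moves": [
    {"slide": [0,0,0.001],"twist": [0,0,0]},
    {"slide": [0,0,0.001],"twist": [0,0,0]},
    {"slide": [0,0,0],"twist": [0,0,0]}
  ]
}}

```text
time_s: 32.88
tool_pos: [516.7, 15.2, 125.8]
orientation: [0.235, 3.132, 0.001]
force: [-2.0, 3.3, 5.9]
gripper_width: 32.4
grip_force: 61.8
```

Call:
{"name": "step_arm", "arguments": {
  "moves": [
    {"slide": [0,0,0],"twist": [0,0,0]},
    {"slide": [0,0,0],"twist": [0,0,0]},
    {"slide": [0,0,0],"twist": [0,0,0]},
    {"slide": [0,0,0],"twist": [0,0,0]},
    {"slide": [0,0,-0.04],"twist": [0,0,0]},
    {"slide": [0,0,-0.05],"twist": [0,0,0]},
    {"slide": [0,0.05,-0.02],"twist": [0,0,0]},
    {"slide": [0,0.055,0],"twist": [0,0,0]},
    {"slide": [0,0.055,0],"twist": [0,0,0]},
    {"slide": [0,0.055,0],"twist": [0,0,0]},
    {"slide": [0,0,0],"twist": [0,0,0]}
  ],
  "fingers": 0.07
}}

```text
time_s: 34.25
tool_pos: [548.3, 230.5, 234.5]
orientation: [-0.229, -3.133, -0.001]
force: [-0.1, -1.1, -0.2]
gripper_width: 70.0
grip_force: 0.0
```

```bash
python3 snap.py w6 knob_center:141 weight_1:0 eye_1:0 tail_1:16; python3 seg.py pics/w6.npz 516,15,48,60,90 516,15,140,160,50 410,255,6,22,80 493,425,6,22,80
```

```text
34.25 [548.3 230.5 234.5]
L knob_center 0.88 [ 84.7 174.3] [518.8  22.   64.8] [509.3  75.5]
L knob_center 0.66 [ 98.4 128.5] [468.   34.   27.5] [471.9 101.2]
M knob_center 0.57 [ 44.6 190.5] [515.1  28.  150.8] [516.7  18.8]
L weight_1 0.82 [392.7 102.8] [493.1 413.4  14.3] [493.6 420.2]
L weight_1 0.57 [ 69.  127.7] [457.   -4.8  39.5] [454.4 -33.6]
L weight_1 0.55 [261.7  44.7] [405.2 255.7  14.9] [402.1 256.4]
M weight_1 0.89 [259.8  50.6] [412.3 252.4  14.8] [409.5 252.9]
M weight_1 0.88 [398.5 102.2] [492.8 421.6  15.4] [493.3 429.3]
M weight_1 0.39 [457.7  42.8] [411.7 530.8  19.3] [408.  546.5]
L eye_1 0.96 [392.2 103.4] [493.8 412.   15.4] [494.4 419.4]
L eye_1 0.86 [261.   46.1] [406.7 254.7  14.1] [403.8 255.2]
M eye_1 0.97 [231.   57.3] [412.4 216.2  -0.3] [412.5 216.2]
M eye_1 0.64 [370.  102.1] [490.4 386.9  -0.6] [490.4 386.7]
L tail_1 0.68 [392.3 104.3] [495.  412.2  15. ] [494.9 411.8]
L tail_1 0.67 [262.2  47.8] [409.2 255.7  14.9] [409.4 255.7]
M tail_1 0.89 [294.5  44.3] [409.7 294.8  15.7] [409.8 294.7]
M tail_1 0.82 [426.4 104.4] [497.9 465.   15.7] [497.9 464.8]
centre [517.1  17.3] size 102 101 long-axis deg 81.9 z 53.8 mean [515.6  24.1] 4662
centre [516.2  18.8] size 33 31 long-axis deg 37.7 z 149.9 mean [516.3  21.9] 704
centre [408.2 283. ] size 70 27 long-axis deg -84.4 z 15.0 mean [409.  282.4] 1210
centre [495.1 426.8] size 119 57 long-axis deg 84.8 z 14.9 mean [494.1 419.6] 1777
```

View pics/w6.png

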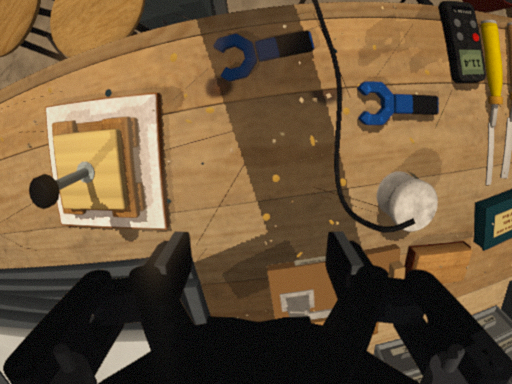

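The plate stands upright at about (517,16.5), with its knob at image (45,190). The weights are undisturbed: W1 tail about (407,297.5) with axis −85°, and W2 tail about (498.7,466) with axis −95.3°.

Grasping W1 next.

```bash
python3 -c "
from plan import go
T=go([(407.5,297,100,95),(407.5,297,8,None)],tw=.18)
T=go([(407.5,297,80,None),(539.4,180,82,82)],T=T)"
```

```text
wp (407.5, 297, 100, 95) rows 8 twist/row [0.0, 0.0, 0.167]
   [0.0188, 0.006, 0.0169]
   [0.0195, 0.0028, 0.0169]
   [0.0197, -0.0004, 0.0169]
   [0.0194, -0.0037, 0.0169]
   [0.0185, -0.0069, 0.0169]
   [0.0171, -0.0098, 0.0169]
   [0.0152, -0.0125, 0.0169]
   [0.0129, -0.0149, 0.0169]
wp (407.5, 297, 8, None) rows 2 twist/row [0.0, 0.0, 0.0]
   [-0.0, 0.0, 0.046]
   x 2
wp (407.5, 297, 80, None) rows 2 twist/row [0.0, 0.0, 0.0]
   [0.0, 0.0, -0.036]
   x 2
wp (539.4, 180, 82, 82) rows 3 twist/row [0.0, 0.0, 0.076]
   [-0.0427, 0.0404, -0.0007]
   [-0.0395, 0.0435, -0.0007]
   [-0.0361, 0.0464, -0.0007]
```

Call:
{"name": "step_arm", "arguments": {
  "moves": [
    {"slide": [0.019,0.006,0.017],"twist": [0,0,0.167]},
    {"slide": [0.0195,0.003,0.017],"twist": [0,0,0.167]},
    {"slide": [0.0195,-0.0005,0.017],"twist": [0,0,0.167]},
    {"slide": [0.0195,-0.0035,0.017],"twist": [0,0,0.167]},
    {"slide": [0.0185,-0.007,0.017],"twist": [0,0,0.167]},
    {"slide": [0.017,-0.01,0.017],"twist": [0,0,0.167]},
    {"slide": [0.015,-0.0125,0.017],"twist": [0,0,0.167]},
    {"slide": [0.013,-0.015,0.017],"twist": [0,0,0.167]},
    {"slide": [0,0,0.04],"twist": [0,0,0]},
    {"slide": [0,0,0],"twist": [0,0,0]}
  ],
  "fingers": 0.065
}}

```text
time_s: 35.95
tool_pos: [406.3, 297.0, 57.6]
orientation: [-2.124, -2.313, 0.006]
force: [-0.3, -0.4, -0.2]
gripper_width: 65.3
grip_force: 0.0
```

```bash
python3 snap.py w7 tail_1:16; python3 -c "
from plan import go
go([(407.5,297,8,95)])"; python3 seg.py pics/w7.npz 407,297,8,22,70
```

```text
35.95 [406.3 297.   57.6]
L tail_1 0.83 [405.3  68.9] [494.8 404.3  15.1] [494.3 404.1]
L tail_1 0.8 [255.7 256.4] [407.8 264.9  15.1] [407.8 265.4]
M tail_1 0.62 [257.8 209.4] [406.3 300.2  15.4] [406.3 300.4]
wp (407.5, 297, 8, 95) rows 1 twist/row [0.001, -0.001, -0.003]
   [-0.0007, -0.0004, 0.0522]
centre [409.2 273.4] size 90 51 long-axis deg -85.2 z 14.9 mean [409.  275.3] 4735
```

Call:
{"name": "step_arm", "arguments": {
  "moves": [
    {"slide": [-0.0005,0,0.025],"twist": [0,0,0]},
    {"slide": [0,0,0.015],"twist": [0,0,0]},
    {"slide": [0,0,0.01],"twist": [0,0,0]},
    {"slide": [0,0,0],"twist": [0,0,0]}
  ]
}}

```text
time_s: 36.6
tool_pos: [407.1, 297.1, 8.8]
orientation: [-2.125, -2.314, 0.001]
force: [0.3, 0.3, -0.6]
gripper_width: 65.5
grip_force: 0.0
```

Call:
{"name": "step_arm", "arguments": {
  "moves": [
    {"slide": [0,0,0],"twist": [0,0,0]},
    {"slide": [0,0,0],"twist": [0,0,0]},
    {"slide": [0,0,0],"twist": [0,0,0]},
    {"slide": [0,0,0],"twist": [0,0,0]},
    {"slide": [0,0,0],"twist": [0,0,0]},
    {"slide": [0,0,0],"twist": [0,0,0]},
    {"slide": [0,0,0],"twist": [0,0,0]}
  ],
  "fingers": 0.0
}}

```text
time_s: 37.48
tool_pos: [407.3, 297.3, 9.8]
orientation: [2.125, 2.313, 0.002]
force: [-0.7, -1.3, 8.0]
gripper_width: 23.6
grip_force: 58.8
```

```bash
python3 -c "
from plan import go
from h import pose
x,y,z=pose()[:3,3]
go([(x,y,95,None),(539.4,180,95,82)])"
```

```text
wp (np.float64(407.318062599695), np.float64(297.28827042254375), 95, None) rows 2 twist/row [0.0, -0.0, -0.0]
   [0.0, 0.0, -0.0426]
   x 2
wp (539.4, 180, 95, 82) rows 3 twist/row [0.0, 0.0, 0.075]
   [-0.0427, 0.0406, 0.0]
   [-0.0395, 0.0436, 0.0]
   [-0.0362, 0.0465, 0.0]
```

Call:
{"name": "step_arm", "arguments": {
  "moves": [
    {"slide": [0,0,-0.0425],"twist": [0,0,0]},
    {"slide": [0,0,-0.0425],"twist": [0,0,0]},
    {"slide": [-0.0215,0.0205,0],"twist": [0,0,0.038]},
    {"slide": [-0.0205,0.021,0],"twist": [0,0,0.038]},
    {"slide": [-0.02,0.0215,0],"twist": [0,0,0.038]},
    {"slide": [-0.0195,0.022,0],"twist": [0,0,0.038]},
    {"slide": [-0.0185,0.023,0],"twist": [0,0,0.037]},
    {"slide": [-0.0175,0.0235,0],"twist": [0,0,0.037]},
    {"slide": [0,0,0],"twist": [0,0,0]},
    {"slide": [0,0,0],"twist": [0,0,0]}
  ]
}}

```text
time_s: 38.72
tool_pos: [537.1, 178.4, 94.0]
orientation: [-2.372, -2.059, 0.001]
force: [0.2, 0.3, -1.9]
gripper_width: 24.1
grip_force: 59.5
```

```bash
python3 snap.py w8 eye_1:85 ; python3 - <<'E'
from h import *
for n in ["side","scene"]:
    p,d=get_image(n); c=project(n,[525,80,90]); u,v=c.astype(int); 
    cr=p[v-60:v+60,u-80:u+80]; cv2.imwrite(f"pics/c_{n}.png",cv2.resize(cr[:,:,::-1],None,fx=2.5,fy=2.5,interpolation=cv2.INTER_CUBIC)); print(n,u,v)
    for t,z in [("eye_1",86),("knob_center",141),("post_foot",55)]:
        for r in mark_of(n,t):
            if r["conf"]>.3: print(t,round(r["conf"],2),r["at"],atz(n,r["at"],z).round(1))
a=cv2.imread("pics/c_side.png"); b=cv2.imread("pics/c_scene.png"); cv2.imwrite("pics/c.png",np.hstack([a,b]))
E
```

```text
38.725 [537.1 178.4  94. ]
L eye_1 0.97 [259.6 258.5] [537.7 171.4  99.1] [536.6 163.5]
side 252 186
eye_1 0.68 [252.6, 187.6] [525.9  80.2  86. ]
eye_1 0.67 [209.7, 178.8] [422.5 228.6  86. ]
knob_center 0.95 [258.2, 184.4] [499.8   4.3 141. ]
knob_center 0.32 [267.6, 207.1] [ 439.2 -142.6  141. ]
post_foot 0.9 [261.1, 200.6] [529.1  26.2  55. ]
scene 240 201
eye_1 0.75 [208.2, 267.7] [453.3 437.5  86. ]
eye_1 0.56 [237.6, 202.8] [532.2  89.   86. ]
knob_center 0.64 [247.3, 181.2] [533.    5.1 141. ]
knob_center 0.37 [201.5, 313.7] [348.7 634.1 141. ]
post_foot 0.66 [246.3, 199.8] [526.9  23.2  55. ]
post_foot 0.58 [201.5, 273.9] [474.2 451.4  55. ]
```

View pics/c.png

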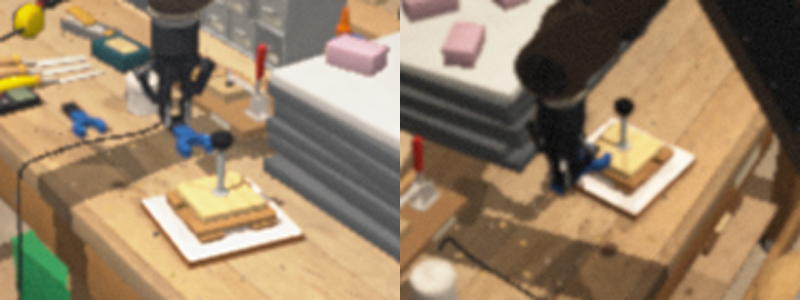

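Call:
{"name": "step_arm", "arguments": {
  "moves": [
    {"slide": [-0.02,0.002,0.004],"twist": [0,0,0]},
    {"slide": [-0.02,0,0.004],"twist": [0,0,0]},
    {"slide": [-0.01,0,0],"twist": [0,0,0]},
    {"slide": [-0.008,0,0],"twist": [0,0,0]},
    {"slide": [-0.006,0,0],"twist": [0,0,0]},
    {"slide": [0,0,0],"twist": [0,0,0]}
  ]
}}

```text
time_s: 40.02
tool_pos: [530.7, 114.3, 86.1]
orientation: [2.373, 2.059, 0.0]
force: [0.2, 0.2, -1.9]
gripper_width: 24.2
grip_force: 59.5
```

Call:
{"name": "step_arm", "arguments": {
  "moves": [
    {"slide": [-0.006,0,0],"twist": [0,0,0]},
    {"slide": [-0.006,0,0],"twist": [0,0,0]},
    {"slide": [0,0,0],"twist": [0,0,0]}
  ]
}}

```text
time_s: 40.4
tool_pos: [528.9, 102.3, 86.0]
orientation: [-2.373, -2.059, -0.0]
force: [0.4, 0.1, -1.7]
gripper_width: 23.9
grip_force: 59.5
```

Call:
{"name": "step_arm", "arguments": {
  "moves": [
    {"slide": [-0.0065,0,0],"twist": [0,0,0]},
    {"slide": [0,0,0.008],"twist": [0,0,0]},
    {"slide": [0,0,0.006],"twist": [0,0,0]},
    {"slide": [0,0,0.005],"twist": [0,0,0]},
    {"slide": [0,0,0],"twist": [0,0,0]}
  ]
}}

```text
time_s: 41.02
tool_pos: [527.9, 96.3, 66.5]
orientation: [-2.372, -2.059, 0.001]
force: [0.3, -0.4, -0.9]
gripper_width: 23.8
grip_force: 59.5
```

```bash
python3 - <<'E'
from h import *
for n in ["side","scene"]:
    p,d=get_image(n); u,v=project(n,[525,60,90]).astype(int)
    cr=p[v-40:v+40,u-50:u+50]; cv2.imwrite(f"pics/c_{n}.png",cv2.resize(cr[:,:,::-1],None,fx=4,fy=4,interpolation=cv2.INTER_CUBIC))
a=cv2.imread("pics/c_side.png"); b=cv2.imread("pics/c_scene.png"); cv2.imwrite("pics/c2.png",np.hstack([a,b]))
E
```

```text
(no output)
```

View pics/c2.png

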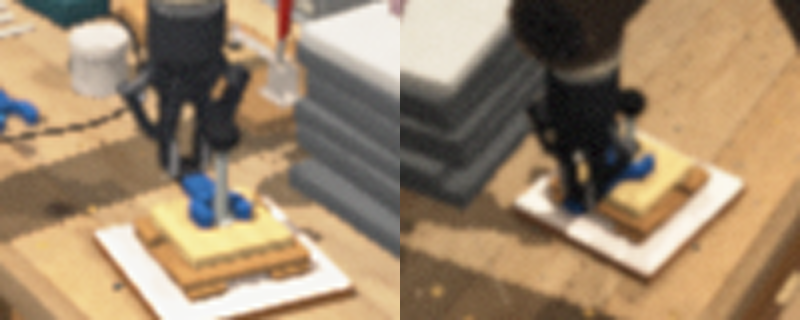

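The post is inside the ring. Lower the last bit and release.

Call:
{"name": "step_arm", "arguments": {
  "moves": [
    {"slide": [0,0,0.0015],"twist": [0,0,0]},
    {"slide": [0,0,0],"twist": [0,0,0]}
  ]
}}

```text
time_s: 41.38
tool_pos: [528.1, 96.2, 65.6]
orientation: [2.372, 2.059, 0.0]
force: [0.2, 0.1, -0.5]
gripper_width: 24.0
grip_force: 59.5
```

Call:
{"name": "step_arm", "arguments": {
  "moves": [
    {"slide": [0,0,0],"twist": [0,0,0]},
    {"slide": [0,0,0],"twist": [0,0,0]},
    {"slide": [0,0,0],"twist": [0,0,0]},
    {"slide": [0,0,-0.02],"twist": [0,0,0]},
    {"slide": [0,0,-0.04],"twist": [0,0,0]},
    {"slide": [0.02,0,-0.04],"twist": [0,0,0]},
    {"slide": [0.05,0,-0.04],"twist": [0,0,0]},
    {"slide": [0.05,0,0],"twist": [0,0,0]},
    {"slide": [0.05,0,0],"twist": [0,0,0]},
    {"slide": [0.05,0,0],"twist": [0,0,0]},
    {"slide": [0,0,0],"twist": [0,0,0]}
  ],
  "fingers": 0.05
}}

```text
time_s: 42.75
tool_pos: [558.5, 315.7, 204.1]
orientation: [-2.369, -2.063, -0.0]
force: [-0.2, -0.4, 0.3]
gripper_width: 49.9
grip_force: 0.0
```

```bash
python3 snap.py w9 eye_1:0 tail_1:16 weight_1:0; python3 seg.py pics/w9.npz 493,425,6,22,80; python3 -c "
from plan import go
go([(498.7,466,60,84.5)])"
```

```text
42.75 [558.5 315.7 204.1]
L eye_1 0.94 [187.4  83.8] [494.5 422.6  15.6] [490.9 424.4]
L eye_1 0.68 [303.8  66.2] [617.  418.2  59.8] [627.1 425.3]
M eye_1 0.7 [193.3 115.4] [492.1 386.2  -0.4] [492.2 386.1]
L tail_1 0.89 [190.   86.7] [496.7 418.9  14.5] [497.  418.8]
M tail_1 0.75 [187.5  49.3] [500.  462.1  15.4] [500.1 462. ]
M weight_1 0.61 [193.6  86.3] [500.9 418.6  14.8] [497.8 420.1]
centre [494.6 427.4] size 118 57 long-axis deg 85.5 z 15.0 mean [495.7 424.4] 2588
wp (498.7, 466, 60, 84.5) rows 4 twist/row [0.0, -0.0, -0.012]
   [0.036, -0.0204, 0.0362]
   [0.0362, -0.02, 0.0362]
   [0.0365, -0.0195, 0.0362]
   [0.0367, -0.0191, 0.0362]
```

View pics/w9.png

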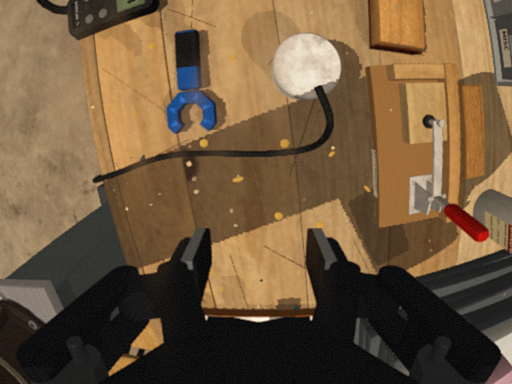

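W2 is unmoved (ring near (190,110), tail near (188,49)). Its tail point is about (498.3,466.5) and its axis 85°.

Call:
{"name": "step_arm", "arguments": {
  "moves": [
    {"slide": [0.036,-0.0205,0.036],"twist": [0,0,-0.012]},
    {"slide": [0.036,-0.02,0.036],"twist": [0,0,-0.012]},
    {"slide": [0.0365,-0.0195,0.036],"twist": [0,0,-0.012]},
    {"slide": [0.0365,-0.019,0.036],"twist": [0,0,-0.012]},
    {"slide": [0,0,0],"twist": [0,0,0]},
    {"slide": [0,0,0],"twist": [0,0,0]}
  ],
  "fingers": 0.065
}}

```text
time_s: 43.85
tool_pos: [498.7, 466.0, 61.1]
orientation: [2.323, 2.115, 0.001]
force: [0.9, -0.7, 0.1]
gripper_width: 64.9
grip_force: 0.0
```

```bash
python3 -c "
from plan import go
go([(498.3,466.5,10,85)])"
```

```text
wp (498.3, 466.5, 10, 85) rows 1 twist/row [0.0, -0.0, -0.006]
   [0.0005, -0.0005, 0.0511]
```

Call:
{"name": "step_arm", "arguments": {
  "moves": [
    {"slide": [0.0005,-0.0005,0.025],"twist": [0,0,-0.006]},
    {"slide": [0,0,0.015],"twist": [0,0,0]},
    {"slide": [0,0,0.011],"twist": [0,0,0]},
    {"slide": [0,0,0],"twist": [0,0,0]}
  ]
}}

```text
time_s: 44.35
tool_pos: [497.9, 466.6, 9.2]
orientation: [-2.317, -2.122, 0.001]
force: [0.4, 0.6, -0.9]
gripper_width: 65.0
grip_force: 0.0
```

Call:
{"name": "step_arm", "arguments": {
  "moves": [
    {"slide": [0,0,0],"twist": [0,0,0]},
    {"slide": [0,0,0],"twist": [0,0,0]},
    {"slide": [0,0,0],"twist": [0,0,0]},
    {"slide": [0,0,0],"twist": [0,0,0]},
    {"slide": [0,0,0],"twist": [0,0,0]},
    {"slide": [0,0,0],"twist": [0,0,0]},
    {"slide": [0,0,0],"twist": [0,0,0]}
  ],
  "fingers": 0.0
}}

```text
time_s: 45.22
tool_pos: [498.0, 467.3, 10.5]
orientation: [2.316, 2.123, 0.002]
force: [-0.9, -0.5, 6.5]
gripper_width: 23.3
grip_force: 59.3
```

```bash
python3 -c "
from plan import go
from h import pose
x,y,z=pose()[:3,3]
go([(x,y,z+90,None),(540,185,z+90,82)],step=45)"
```

```text
wp (np.float64(498.0426071432857), np.float64(467.3261649802158), np.float64(100.51562807401139), None) rows 2 twist/row [0.001, -0.001, -0.0]
   [0.0, 0.0, -0.045]
   x 2
wp (540, 185, np.float64(100.51562807401139), 82) rows 7 twist/row [0.0, 0.0, 0.008]
   [-0.0397, 0.0095, 0.0]
   [-0.0396, 0.0098, 0.0]
   [-0.0395, 0.0101, 0.0]
   [-0.0394, 0.0104, 0.0]
   [-0.0394, 0.0107, 0.0]
   [-0.0393, 0.011, 0.0]
   [-0.0392, 0.0113, 0.0]
```

Call:
{"name": "step_arm", "arguments": {
  "moves": [
    {"slide": [0,0,-0.045],"twist": [0,0,0]},
    {"slide": [0,0,-0.045],"twist": [0,0,0]},
    {"slide": [-0.04,0.0095,0],"twist": [0,0,0.008]},
    {"slide": [-0.0395,0.01,0],"twist": [0,0,0.008]},
    {"slide": [-0.0395,0.01,0],"twist": [0,0,0.008]},
    {"slide": [-0.0395,0.0105,0],"twist": [0,0,0.008]},
    {"slide": [-0.0395,0.0105,0],"twist": [0,0,0.008]},
    {"slide": [-0.0395,0.011,0],"twist": [0,0,0.008]},
    {"slide": [-0.039,0.0115,0],"twist": [0,0,0.008]},
    {"slide": [0,0,0],"twist": [0,0,0]},
    {"slide": [0,0,0],"twist": [0,0,0]}
  ]
}}

```text
time_s: 46.6
tool_pos: [539.7, 184.3, 99.7]
orientation: [-2.375, -2.057, -0.001]
force: [-0.0, -0.1, -1.5]
gripper_width: 23.9
grip_force: 59.4
```

```bash
python3 - <<'E'
from h import *
T=pose(); p=T[:3,3]-[516.5,16.5,0]; a=np.radians(82); print(T[:3,3],"yaw",np.degrees(np.arctan2(T[1,0],T[0,0])),"along",p[:2]@[np.cos(a),np.sin(a)],"lateral",p[:2]@[np.sin(a),-np.cos(a)])
for n in ["side","scene"]:
    p,d=get_image(n); u,v=project(n,[525,80,90]).astype(int)
    cr=p[v-40:v+40,u-50:u+50]; cv2.imwrite(f"pics/c_{n}.png",cv2.resize(cr[:,:,::-1],None,fx=4,fy=4,interpolation=cv2.INTER_CUBIC))
a=cv2.imread("pics/c_side.png"); b=cv2.imread("pics/c_scene.png"); cv2.imwrite("pics/c3.png",np.hstack([a,b]))
E
```

```text
[539.6846343  184.34708069  99.66375577] yaw 81.78440535768445 along 169.44028188888288 lateral -0.40079566900722585
```

View pics/c3.png

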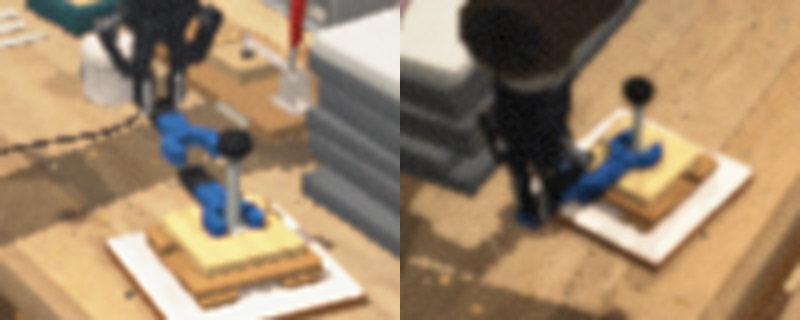

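W1 lies flat round the post. Inserting W2 above it.

Call:
{"name": "step_arm", "arguments": {
  "moves": [
    {"slide": [-0.02,0.0005,0.002],"twist": [0,0,0]},
    {"slide": [-0.02,0,0.002],"twist": [0,0,0]},
    {"slide": [-0.01,0,0],"twist": [0,0,0]},
    {"slide": [-0.008,0,0],"twist": [0,0,0]},
    {"slide": [-0.006,0,0],"twist": [0,0,0]},
    {"slide": [-0.006,0,0],"twist": [0,0,0]},
    {"slide": [0,0,0],"twist": [0,0,0]}
  ]
}}

```text
time_s: 47.58
tool_pos: [530.2, 114.5, 95.6]
orientation: [-2.375, -2.057, -0.0]
force: [-0.0, -0.1, -0.9]
gripper_width: 23.6
grip_force: 59.4
```

Call:
{"name": "step_arm", "arguments": {
  "moves": [
    {"slide": [-0.006,0,0],"twist": [0,0,0]},
    {"slide": [-0.006,0,0],"twist": [0,0,0]},
    {"slide": [-0.006,0,0],"twist": [0,0,0]},
    {"slide": [0,0,0],"twist": [0,0,0]}
  ]
}}

```text
time_s: 48.08
tool_pos: [527.6, 96.5, 95.6]
orientation: [-2.375, -2.056, -0.0]
force: [-0.3, 0.4, -0.9]
gripper_width: 23.8
grip_force: 59.4
```

Call:
{"name": "step_arm", "arguments": {
  "moves": [
    {"slide": [0,0,0.006],"twist": [0,0,0]},
    {"slide": [0,0,0.004],"twist": [0,0,0]},
    {"slide": [0,0,0.003],"twist": [0,0,0]},
    {"slide": [0,0,0],"twist": [0,0,0]}
  ]
}}

```text
time_s: 48.58
tool_pos: [527.6, 97.0, 82.2]
orientation: [-2.374, -2.057, 0.001]
force: [0.3, -0.5, -1.7]
gripper_width: 23.8
grip_force: 59.4
```

Call:
{"name": "step_arm", "arguments": {
  "moves": [
    {"slide": [0,0,0.001],"twist": [0,0,0]},
    {"slide": [0,0,0],"twist": [0,0,0]}
  ]
}}

```text
time_s: 48.82
tool_pos: [527.7, 97.0, 81.6]
orientation: [2.374, 2.057, 0.0]
force: [-0.2, 0.2, -0.0]
gripper_width: 23.6
grip_force: 59.5
```

Call:
{"name": "step_arm", "arguments": {
  "moves": [
    {"slide": [0,0,0],"twist": [0,0,0]},
    {"slide": [0,0,0],"twist": [0,0,0]},
    {"slide": [0,0,0],"twist": [0,0,0]},
    {"slide": [0,0,-0.02],"twist": [0,0,0]},
    {"slide": [0,0,-0.04],"twist": [0,0,0]},
    {"slide": [0.02,0,-0.04],"twist": [0,0,0]},
    {"slide": [0.05,0,-0.04],"twist": [0,0,0]},
    {"slide": [0.05,0,-0.04],"twist": [0,0,0]},
    {"slide": [0,0,0],"twist": [0,0,0.18]},
    {"slide": [0,0,0],"twist": [0,0,-0.18]},
    {"slide": [0,0,0],"twist": [0,0,-0.18]},
    {"slide": [0,0,0],"twist": [0,0,-0.18]},
    {"slide": [0,0,0],"twist": [0,0,-0.18]},
    {"slide": [0,0,0],"twist": [0,0,-0.18]},
    {"slide": [0,0,0],"twist": [0,0,-0.18]},
    {"slide": [0,0,0],"twist": [0,0,-0.18]},
    {"slide": [0,0,0],"twist": [0,0,-0.18]},
    {"slide": [0,0,0],"twist": [0,0,-0.18]},
    {"slide": [0,0,0],"twist": [0,0,-0.18]},
    {"slide": [0,0,0],"twist": [0,0,0]}
  ],
  "fingers": 0.05
}}

```text
time_s: 51.32
tool_pos: [544.3, 213.3, 259.6]
orientation: [-0.149, -3.138, -0.0]
force: [-0.3, 0.8, 0.5]
gripper_width: 50.3
grip_force: 0.0
```

```bash
python3 snap.py w10 eye_1:71 tail_1:79 knob_center:141 tape_measure:0 screw_tin:0 moisture_meter:0; python3 - <<'E'
from h import *
a=cv2.imread("pics/w10.png")
for n in ["side","scene"]:
    p,d=get_image(n); u,v=project(n,[520,40,70]).astype(int)
    cr=p[v-40:v+40,u-40:u+40]; cv2.imwrite(f"pics/c_{n}.png",cv2.resize(cr[:,:,::-1],(280,280),interpolation=cv2.INTER_CUBIC))
b=np.vstack([cv2.imread("pics/c_side.png"),cv2.imread("pics/c_scene.png")]); a=cv2.copyMakeBorder(a,0,560-384,0,0,cv2.BORDER_CONSTANT); cv2.imwrite("pics/c4.png",np.hstack([a,b]))
E
```

```text
51.325 [544.3 213.3 259.6]
L eye_1 0.61 [118.6 149.8] [505.   44.1  63.9] [504.3  47.8]
L eye_1 0.6 [123.9 164.4] [520.8  59.3  86.1] [523.   51.6]
M eye_1 0.82 [100.9 162.9] [516.3  22.5  76.7] [517.1  19. ]
M eye_1 0.74 [105.4 159. ] [511.4  35.5  85.9] [513.1  26.7]
L tail_1 0.79 [127.1 166.5] [523.7  63.2  86.5] [524.8  59.5]
L tail_1 0.6 [136.3 156.2] [513.4  76.7  85.2] [514.2  73.9]
M tail_1 0.91 [159.  166.3] [528.  103.2  86.6] [529.3 100.3]
M tail_1 0.84 [162.1 164.4] [526.2 107.3  86.8] [527.5 104.5]
L knob_center 0.85 [103.5 164.1] [519.1  22.2  70.4] [509.8  64.3]
M knob_center 0.77 [ 69.9 173.4] [512.7  27.1 150.6] [514.1  19.7]
L tape_measure 0.59 [152.6 138.1] [499.4  78.5  27.8] [501.1  68. ]
L screw_tin 0.59 [406.2 199.8] [605.8 403.7  59.4] [628.4 435.7]
M screw_tin 0.56 [396.2 191.6] [598.9 396.4  42. ] [613.3 417. ]
L moisture_meter 0.88 [464.1  57.7] [409.  536.8  18.8] [405.8 552.4]
L moisture_meter 0.55 [121.9 162.7] [518.6  56.8  85.5] [530.2  12.7]
M moisture_meter 0.6 [460.9  57.9] [410.1 529.6  19.3] [406.7 545.3]
```

View pics/c4.png

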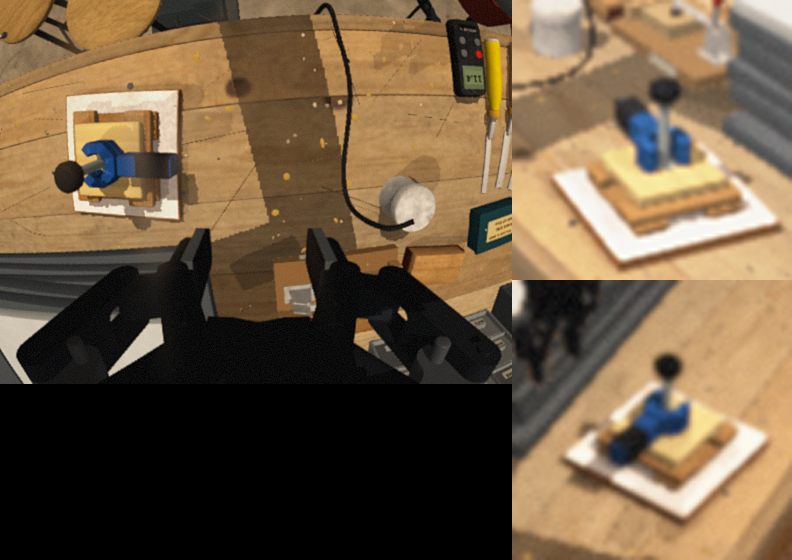

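Both weights lie flat on the plate (upper face z ≈ 86 mm, as expected) with the post through their rings, and the tools have not moved. No third weight has shown in any view, so I'm handing in.

```bash
python3 -c "
from station import *
print(sign_off())"
```

```text
the job is handed in; nothing more can be done
None
```

The job is handed in (no verdict came back): the four strips form a square stack in the middle of the board, the press plate stands upright on it, both blue weights present lie flat on the post, and the other tools were left where they were.

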